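# Find the rotor key that fits and tighten the centrifuge rotor nut

### The arm

A 7-joint arm with a two-finger parallel gripper is mounted at the origin on the work surface. World frame = base frame: x ahead of the robot, y to its left, z up, the work surface at z = 0. Lengths are in m, angles in degrees, forces in N, time in s.
With the tool pointing down it reaches from about 0.425 to 0.875 m from the base axis. Payload 4.7 kg.
Tool frame: the origin (TCP) lies on the front face of the gripper's body, between the roots of the fingers; the fingertips stand 70 mm ahead of it and the grasp point (between the pads) lies 51 mm ahead of it (tip_extent is the distance from the TCP to the fingertips, in m); z points along the fingers, y is the direction in which the jaws open and shut (so a half turn about z gives the same grasp; the last joint's range is limited). The gripper opens to 87 mm and grips with 3 to 60 N. Pads are 19 mm wide; open, the fingers measure 117 mm over their backs; the gripper's body (75 mm by 190 mm) begins 51 mm behind the grasp point.
Start: joints at [72.542, 18.392, -4.016, 83.108, 1.295, 78.541, -3.26], TCP at [0.204, -0.617, 0.292] pointing down, gripper open.
Joint ranges: [-163.93, 163.93], [-17.29, 119.83], [-79.2, 71.16], [3.27, 140.29], [-89.18, 269.18], [5.43, 117.66], [-154.24, 154.24]. Speed limits (degrees/s): [147.25, 147.25, 180, 180, 180, 180, 180].

### API

Orientations are given as [roll, pitch, yaw] about the fixed x, y, z axes, in that order (R = Rz(yaw) Ry(pitch) Rx(roll)).
In Python, from cell import * gives the robot as it stands.
- The arm moves only by the tool carry_out, never from a script. Its argument "increments" is text: rows parted by semicolons, each of 7 numbers parted by spaces: the opening, from 0 (shut) to 1 (fully open), then the shift along the tool's x, y, z in m, then the turn, a rotation vector about the tool's x, y, z in degrees. A call has 1 to 20 rows; each row shifts and turns the pose as measured when the row begins, along the tool's axes as they then stand; what a row does not reach is not made up. A row lasts 1/8 s, in which the tool goes at most 62.5 mm and 10.7 degrees, less where a joint would pass 70% of its speed; a pose out of reach is approached as far as the arm can. A call is refused whole if a number of a shift passes 0.0625 or a number of a turn 10.7, either way. A call with a gripper value outside its range is refused whole. The fingers move at their own pace and stop on an object; "force" is the grip in N (left out, the last holds). Time passes only in rows, so rows that do not move let the fingers close. It gives the time, the measured TCP pose, the force and the opening at its end, in the units of the state.
- get_obs(): the state, without advancing time (a new reading comes with each control period).
- read_camera(name): name is "scene" or "top"; returns a dict with "img" (480x640x3 uint8, blue, green, red), "fx", "fy", "cx", "cy" (pixels), "world_from_camera" (4x4, takes a point from camera to world coordinates). Camera axes: x right, y down, z forward; pixel columns grow to the right and rows downward; lengths in m; the calibration is good to about 2 mm. A picture is of the moment at which its call begins. There is no depth.
- sign_off(): hands the job in, once; it reports no verdict.
Trained networks look in a picture, given as the dict that the camera call returned (one of the last four; its "shot" number tells which), for a name from the list of things; names that differ only in an ending like _2 or _b are one class to them, and where a whole thing is asked for, a point or a joint stands for the part that bears it (a point fixed in the world has none). Each returns a list of dicts, best first, with "confidence" (0 to 1); they miss things now and then, are a little off and sometimes report something else, mostly with a low value. They report only what shows in the picture. A call takes as long as a camera call.
- masks_of(target, picture): "pixels" (480x640 bool, what is visible of it) and "bbox" ([left, top, right, bottom] in pixels, round what is visible of it).
The state is a dict: "time_s": time; "qpos": joint angles; "joint_velocities": joint speeds; "effort": joint torques, N m; "tool_pos": TCP position; "tool_rot": TCP orientation; "force": force on the tool from outside, world axes, zero at the start; "wrist_torque": the same for the moment, N m; "grip_width": finger opening in m.
Only numpy, scipy, OpenCV 4.12 (cv2) and the standard library are available. Lean on these libraries where they do the work, as an engineer would, in place of code of your own. Each camera call takes 0.05 s, during which the arm holds its last target.

### The job

The centrifuge's rotor nut has worked slack, and the keys in the wooden rack have got mixed up: try them on the nut, standing each one that does not fit back in the rack, until you find the one that does. With that key fully home, turn the nut clockwise until it stops, and finish still gripping the key, upright and fully home on the tight nut. Leave the bottle and the jar where they stand.

Things in the scene. Friction and masses are not known exactly. Their poses are not given: they have to be found in the camera images.
- key_a_grip (a point): Centre of the T-handle grip of one key: a black bar 90 long (point x), 18 wide (y), 28 high (z); z up, key mouth 94 below. At the start the key stands mouth-down in any one of the rack's holes, bar roughly along the rack's x. All three keys are alike outside; only the hexagon in the mouth differs.
- key_a_mouth (a point): Centre of key_a's open lower end, 94 below the grip centre, same axes. The steel barrel is hexagonal outside too: 30 across flats, 36 high. The hexagon in the mouth is 20 deep; two of its flats are square to x (the handle's length).
- key_a: The whole key: 108 high, 0.13 to 0.20 kg, origin at its mouth, same axes. Of the three keys, in no known order, one fits the nut; one is too small and stops on top of it, mouth 10 or more above the hub; one is too large, drops right down over it but slips round without turning it.
- key_b_grip (a point): Grip centre of another such key; outer shape, sizes and axes as key_a.
- key_b_mouth (a point): Centre of this key's open lower end, as for key_a.
- key_b: This key as a whole; origin at its mouth.
- key_c_grip (a point): Grip centre of another such key; outer shape, sizes and axes as key_a.
- key_c_mouth (a point): Centre of this key's open lower end, as for key_a.
- key_c: This key as a whole; origin at its mouth.
- nut (a joint): Angle of the rotor nut, rad: 0 = tight (a firm stop), negative = slack, growing as it is turned clockwise seen from above. Starts 0.95 to 0.55 slack. It drags (about 0.2 N m) and stays where left. A key that fits has up to 0.17 rad of play each way before it bites.
- nut_seat (a point): Centre of the nut's underside, on the flat steel hub (60 dia) of the rotor, 135 above the bench, on the rotor axis. Steel hex nut, 19 across flats, 15 high, the top 6 tapered to 12. z up; two flats are square to point x; it turns with the nut. A key is fully home when its mouth rests on the hub: grip centre then 94 above this point.
- centrifuge: Fixed white bench centrifuge, 270 wide (y), 310 deep (x), deck 165 high; origin on the bench below the rotor axis, control panel to -x. Open round bowl, 204 dia; in it the rotor, locked, with six capped tubes at 60 to 74 radius, up to 138 high. The lid stands open along the rear edge, from 150 behind the axis, leaning back, 400 high.
- rack: Fixed beech block, 70 (x) by 240 (y) by 45 high, origin at the centre of its underside. Three round blind holes, 46 dia, 35 deep, at y = -80, 0, 80 mm; a key standing in one has its mouth 10 and its grip centre 104 above the bench. One key in each at the start.
- bottle: Bystander: amber reagent bottle, 62 dia, 135 high, loose, origin at the centre of its underside.
- jar: Bystander: white screw-top jar, 58 dia, 60 high, loose, origin at the centre of its underside.
- balance: Bystander: fixed lab balance, 160 (x) by 150 (y) by 48 high, origin at the centre of its underside.

How it is judged:
By the outcome, as a careful person would: the job done as asked, in the order asked, and still so for the second after the job is handed in, while the arm keeps its last pose, push and grip.
It also fails if it takes over 72 s, if anything falls off the work surface, if the arm or the gripper's body presses on something with over 40 N, if the wrist force passes 120 N, or if a joint passes its speed limit or range.

## Working session

There is one attempt and no reset: what is moved stays moved. The work goes in short steps, Python scripts to look and compute and a tool call to move; the robot and the scene stay as the last step left them, time stands still between calls to the robot, and variables do not carry over. Pictures are saved under pics/ and viewed, and the job is handed in when it is done.

Besides the shell and the picture viewer there is one more tool, called after "Emit:" by a JSON object that holds its "fn" and its "kwargs", one argument or row to a line. carry_out: Moves the arm, as the interface text tells. Its arguments: {"type":"object","properties":{"increments":{"type":"string"},"force":{"type":"number"}},"required":["increments"]}

```bash
mkdir -p pics; ls
python3 - <<'E'
from cell import *
import cv2
print(get_obs())
for n in ("scene","top"):
    p=read_camera(n); cv2.imwrite(f"pics/{n}0.png",p["img"]); print(n,p["fx"],p["cx"],p["cy"],p["world_from_camera"].__repr__())
    for t in ("key_a","key_a_grip","nut","rack","centrifuge","bottle","jar","balance","nut_seat"):
        try:
            print(t,[(round(float(m["confidence"]),2),[int(v) for v in m["bbox"]],int(m["pixels"].sum())) for m in masks_of(t,p)][:5])
        except Exception as e: print(t,e)
E
```

```text
pics
{'time_s': 0.0, 'qpos': array([72.5425582 , 18.43958449, -4.01510333, 83.17716246,  1.29511641,
       78.53976999, -3.26027355]), 'joint_velocities': array([-0.01121081,  0.08964468, -0.08410097, -0.07488226,  0.04840043,
       -0.0450423 ,  0.07278402]), 'effort': array([-8.85932459e-04, -4.91290784e+01, -4.04230328e-01, -3.12524736e+01,
       -6.38586120e-02,  4.39903478e-02,  1.80799534e-04]), 'tool_pos': array([ 0.20353937, -0.61685579,  0.29113557]), 'tool_rot': array([-1.79888733e+02,  6.06611662e-03,  1.82665908e+01]), 'force': array([ 0.08041168, -0.03274086, -0.72517636]), 'wrist_torque': array([ 0.00719604, -0.01704747, -0.01270912]), 'grip_width': 0.08702300613687586}
scene 553.4956099400853 335.8988339250524 226.4137797135338 array([[-0.86957419,  0.36957574, -0.32749732,  0.87291327],
       [ 0.4937997 ,  0.64865239, -0.57914759,  0.52748177],
       [-0.00160698, -0.66532988, -0.74654777,  0.83373431],
       [ 0.        ,  0.        ,  0.        ,  1.        ]])
key_a [(0.97, [283, 131, 328, 171], 846), (0.7, [336, 169, 383, 215], 977), (0.66, [311, 151, 352, 
[... 747 characters left out ...]
03049773],
       [-0.03465829, -0.15000027, -0.9880783 ,  1.045315  ],
       [ 0.        ,  0.        ,  0.        ,  1.        ]])
key_a [(0.97, [406, 260, 430, 308], 559), (0.96, [441, 253, 470, 297], 701), (0.59, [366, 271, 386, 314], 536)]
key_a_grip [(0.75, [371, 269, 385, 313], 519)]
nut [(0.5, [210, 247, 220, 252], 107)]
rack [(0.61, [357, 258, 475, 312], 2396), (0.52, [316, 312, 341, 338], 615)]
centrifuge [(0.95, [0, 112, 316, 336], 46080), (0.62, [443, 253, 463, 298], 697), (0.62, [404, 261, 427, 308], 669)]
bottle [(0.86, [341, 147, 372, 189], 913), (0.2, [401, 126, 473, 202], 5053)]
jar [(0.64, [315, 314, 344, 341], 647)]
balance [(0.94, [400, 127, 474, 201], 5011)]
nut_seat []
```

Run:
```python
import cv2
a=cv2.imread("pics/scene0.png");cv2.imwrite("pics/s0c.png",cv2.resize(a[110:350,270:590],(800,600),interpolation=cv2.INTER_CUBIC))
a=cv2.imread("pics/top0.png");cv2.imwrite("pics/t0c.png",cv2.resize(a[230:330,340:480],(784,560),interpolation=cv2.INTER_CUBIC))
cv2.imwrite("pics/t0n.png",cv2.resize(a[190:310,140:300],(800,600),interpolation=cv2.INTER_CUBIC))
```

```text
(no output)
```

View pics/top0.png

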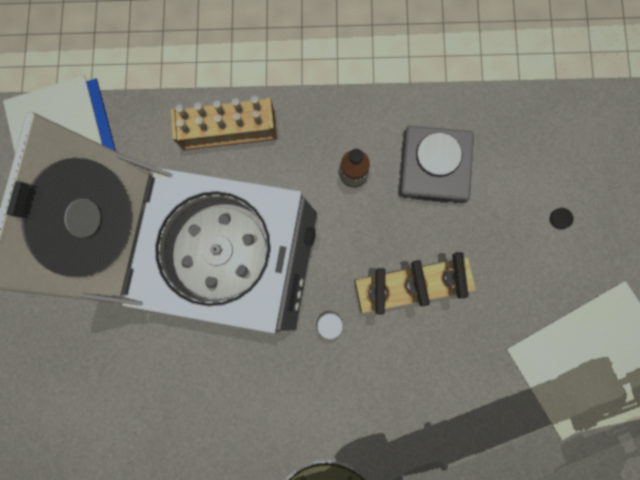

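View pics/scene0.png

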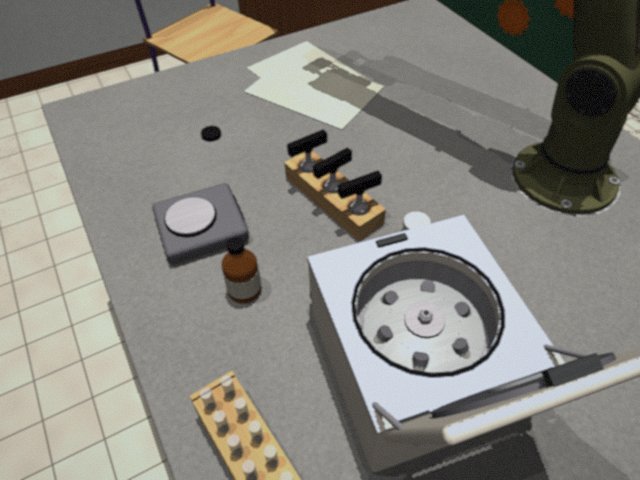

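```bash
sleep 1
```

```text
(no output)
```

View pics/t0c.png

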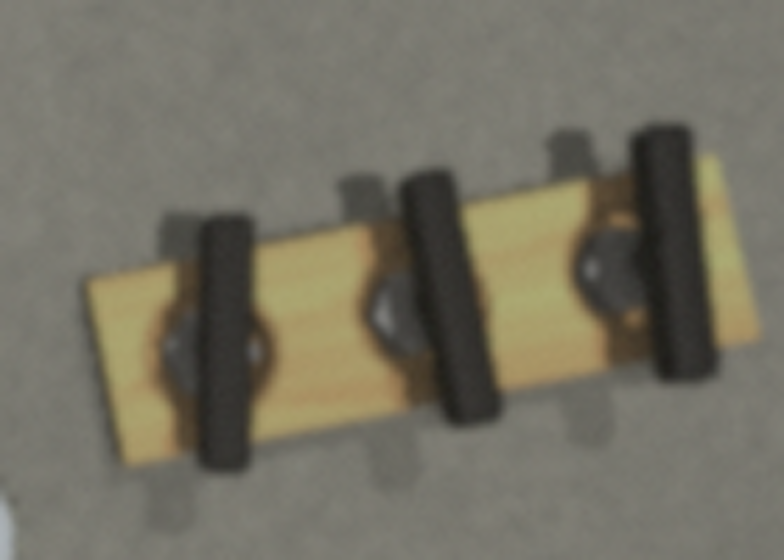

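View pics/t0n.png

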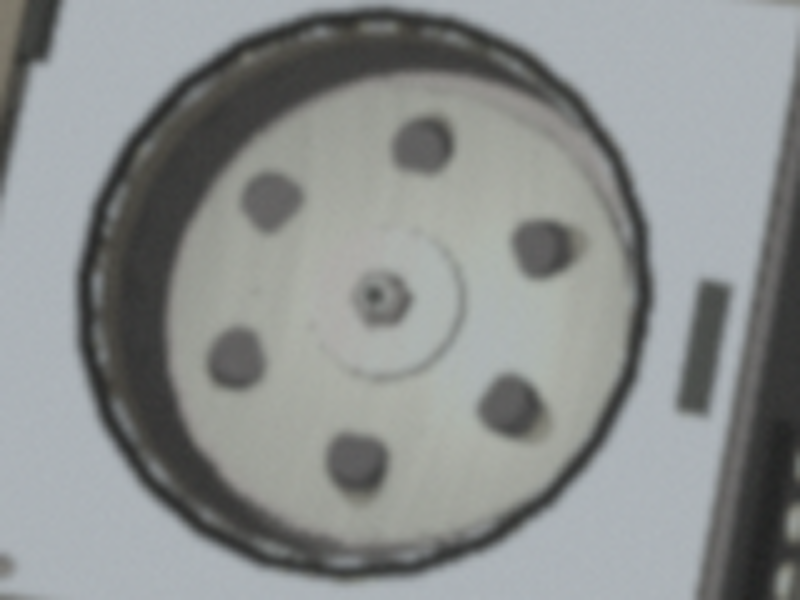

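View pics/s0c.png

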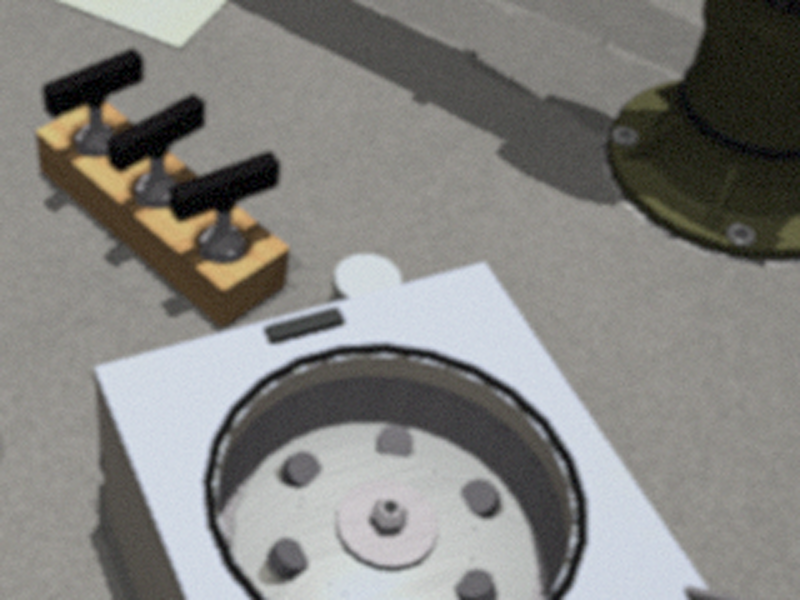

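```bash
cat > h.py <<'E'
import numpy as np, cv2
def ray(p,uv):
    M=np.array(p["world_from_camera"]);d=np.array([(uv[0]-p["cx"])/p["fx"],(uv[1]-p["cy"])/p["fy"],1.])
    return M[:3,3],M[:3,:3]@d
def onz(p,uv,z):
    o,d=ray(p,uv);return o+d*(z-o[2])/d[2]
def proj(p,X):
    X=np.atleast_2d(X);M=np.array(p["world_from_camera"]);c=(X-M[:3,3])@M[:3,:3]
    return np.c_[c[:,0]/c[:,2]*p["fx"]+p["cx"],c[:,1]/c[:,2]*p["fy"]+p["cy"]]
def box(x,y,z,yaw,L=.09,W=.018,H=.028):
    c,s=np.cos(yaw),np.sin(yaw);P=np.array([[i*L/2,j*W/2,k*H/2] for i in(-1,1) for j in(-1,1) for k in(-1,1)])
    return P@np.array([[c,s,0],[-s,c,0],[0,0,1]])+[x,y,z]
def hullmask(p,P,roi,S=4):
    u0,v0,u1,v1=roi;q=(proj(p,P)-[u0,v0]+.5)*S
    m=np.zeros(((v1-v0)*S,(u1-u0)*S),np.uint8);cv2.fillConvexPoly(m,cv2.convexHull(np.round(q*16).astype(np.int32)),255,shift=4)
    return cv2.resize(m,(u1-u0,v1-v0),interpolation=cv2.INTER_AREA)/255.
E
python3 - <<'E'
from cell import *
from h import *
import pickle
from scipy.optimize import minimize
P={n:read_camera(n) for n in("top","scene")}
pickle.dump({n:{k:p[k] for k in("img","fx","fy","cx","cy","world_from_camera")} for n,p in P.items()},open("p0.pkl","wb"))
obs={}
rois={"top":[(366,262,392,322),(408,255,432,312),(446,248,474,304)],"scene":[(332,166,388,206),(308,144,356,184),(282,126,332,164)]}
for k in range(3):
    D={}
    for n in P:
        u0,v0,u1,v1=rois[n][k];g=P[n]["img"][v0:v1,u0:u1].astype(float).max(2)
        D[n]=np.clip((80-g)/50,0,1) # dark
    def cost(q,names=("top","scene")):
        B=box(q[0],q[1],q[2],q[3]);return sum(((hullmask(P[n],B,rois[n][k])-D[n])**2).sum() for n in names)
    c=[(379,291),(420,283),(460,275)][k];X=onz(P["top"],c,.11)
    for names in (("top","scene"),("top",),("scene",)):
        best=None
        for z,fix in((.104,0),(.104,1)):
            if len(names)==1 and fix: continue
            f=(lambda q:cost(q,names)) if fix else (lambda q:cost([q[0],q[1],.104,q[3]],names))
            r=minimize(f,[X[0],X[1],z,.1],method="Nelder-Mead",options=dict(initial_simplex=np.array([[X[0],X[1],z,.1]]+[[X[0]+.01*(i==0),X[1]+.01*(i==1),z+.01*(i==2),.1+.2*(i==3)] for i in range(4)]),xatol=1e-5,fatol=1e-3,maxiter=800))
            print(k,names,"zfree" if fix else "z104",r.x.round(4),np.degrees(r.x[3]).round(1),r.fun.round(1))
for n,uv in(("top",(216.2,249.6)),):
    print("nut z.15",onz(P[n],uv,.15)," rimctr",onz(P[n],(140+365/5,190+292/5),.165),"hub",onz(P[n],(140+384/5,190+303/5),.135), "tubes",onz(P[n],(218,250.6),.138))
s=(270+388/2.5,110+515/2.5);print("scene nut",s,onz(P["scene"],s,.147))
for n,c in(("top",(216,250)),("scene",(425,316))):
    i=P[n]["img"];u,v=c;cv2.imwrite(f"pics/nut_{n}.png",cv2.resize(i[v-15:v+15,u-20:u+20],(800,600),interpolation=cv2.INTER_CUBIC))
E
```

```text
0 ('top', 'scene') z104 [ 0.4619 -0.1091  0.1138 -0.012 ] -0.7 345.9
0 ('top', 'scene') zfree [ 0.4624 -0.1085  0.1022 -0.0387] -2.2 345.2
0 ('top',) z104 [ 0.4597 -0.1083  0.1156 -0.0505] -2.9 126.6
0 ('scene',) z104 [ 0.4606 -0.1103  0.111   0.0426] 2.4 213.8
1 ('top', 'scene') z104 [ 0.4769 -0.1866  0.1077  0.1739] 10.0 387.5
1 ('top', 'scene') zfree [ 0.4759 -0.1872  0.1027  0.1796] 10.3 388.5
1 ('top',) z104 [ 0.4758 -0.1863  0.1114  0.175 ] 10.0 132.9
1 ('scene',) z104 [ 0.4758 -0.1893  0.1091  0.2499] 14.3 241.2
2 ('top', 'scene') z104 [ 0.4897 -0.2644  0.11    0.0743] 4.3 375.8
2 ('top', 'scene') zfree [ 0.4921 -0.2648  0.1023  0.0864] 4.9 370.8
2 ('top',) z104 [ 0.4898 -0.2645  0.1093  0.0585] 3.3 149.3
2 ('scene',) z104 [ 0.4912 -0.2659  0.1058  0.2239] 12.8 206.2
nut z.15 [0.54063852 0.20315012 0.15      ]  rimctr [0.5408719  0.20537096 0.165     ] hub [0.54078451 0.20583674 0.135     ] tubes [0.5403365  0.20271207 0.138     ]
scene nut (425.2, 316.0) [0.54503308 0.2104407  0.147     ]
```

```bash
sleep 3
```

```text
(no output)
```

View pics/nut_top.png

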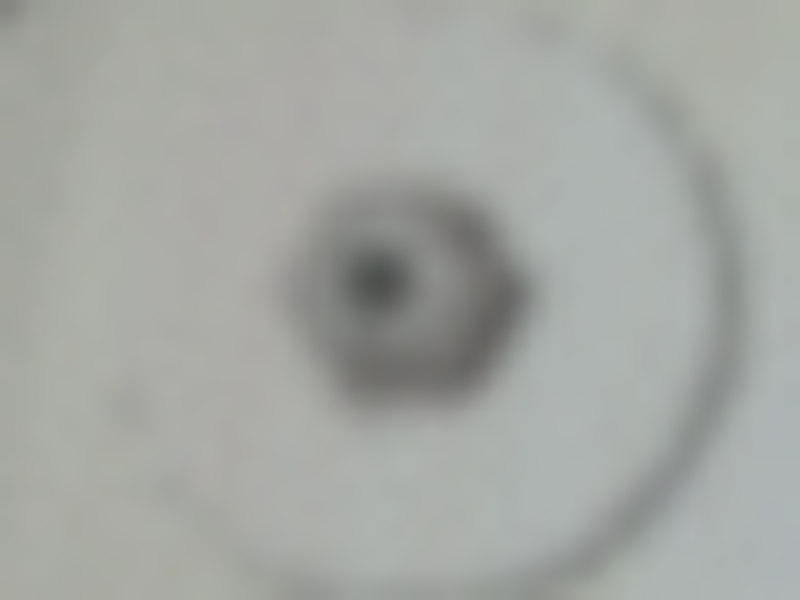

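View pics/nut_scene.png

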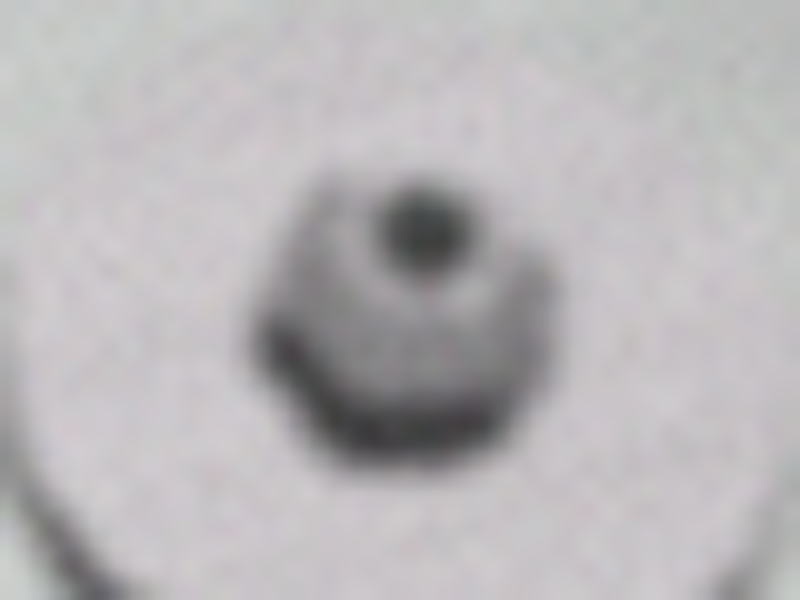

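Run:
```python
import pickle
from h import *
P=pickle.load(open("p0.pkl","rb"))
T,S=P["top"],P["scene"]
def tri(a,b):
    o1,d1=ray(T,a);o2,d2=ray(S,b);A=np.c_[d1,-d2];t=np.linalg.lstsq(A,o2-o1,rcond=None)[0];return o1+t[0]*d1,o2+t[1]*d2
print(tri((214.5,248.5),(425.9,312.0)))
for z in(.147,.15):print(onz(T,(214.5,248.5),z),onz(S,(425.9,312.0),z))
# edges: fit hub circles: render candidate overlays
def hexp(c,yaw,z,af): 
    R=af/np.sqrt(3);a=yaw+np.pi/6+np.arange(6)*np.pi/3
    return np.c_[c[0]+R*np.cos(a),c[1]+R*np.sin(a),np.full(6,z)]
# unknown center each view; fit silhouette: lower hex z .135-.144 hull + top 12 at .15
for n,p,c,off in(("top",T,(216,250),0),("scene",S,(425,316),0)):
    u,v=c;g=cv2.cvtColor(p["img"],cv2.COLOR_BGR2GRAY).astype(float)[v-12:v+13,u-14:u+15]
    bg=np.median(g);res=[]
    roi=(u-14,v-12,u+15,v+13)
    c0=onz(p,(214.5,248.5) if n=="top" else (425.9,312),.15)
    # gradient-based score: difference between mean |I-bg| inside minus in ring outside
    W=np.clip(np.abs(g-bg)/30,0,1)
    best=[]
    for yaw in np.radians(np.arange(0,60,3)):
        b=(9e9,)
        for dx in np.arange(-.004,.0041,.001):
            for dy in np.arange(-.004,.0041,.001):
                cc=c0[:2]+[dx,dy];H=np.r_[hexp(cc,yaw,.135,.019),hexp(cc,yaw,.144,.019),hexp(cc,yaw,.15,.012)]
                m=hullmask(p,H,roi)
                a=((m-W)**2).sum()
                if a<b[0]:b=(a,dx,dy)
        best.append((round(b[0],2),round(np.degrees(yaw)),round(c0[0]+b[1],4),round(c0[1]+b[2],4)))
    print(n,sorted(best)[:8]);print(sorted(best)[-2:])
```

```text
(array([0.54272741, 0.20634156, 0.15055241]), array([0.54188616, 0.20706237, 0.15062197]))
[0.54323934 0.20728187 0.147     ] [0.540131   0.20536345 0.147     ]
[0.54280702 0.20648778 0.15      ] [0.54158476 0.20677063 0.15      ]
top [(np.float64(29.04), 0, np.float64(0.5428), np.float64(0.2065)), (np.float64(29.96), 3, np.float64(0.5428), np.float64(0.2065)), (np.float64(30.01), 9, np.float64(0.5428), np.float64(0.2065)), (np.float64(30.05), 6, np.float64(0.5428), np.float64(0.2065)), (np.float64(30.17), 57, np.float64(0.5428), np.float64(0.2065)), (np.float64(30.34), 54, np.float64(0.5428), np.float64(0.2065)), (np.float64(30.45), 12, np.float64(0.5428), np.float64(0.2065)), (np.float64(30.86), 51, np.float64(0.5428), np.float64(0.2065))]
[(np.float64(34.4), 30, np.float64(0.5428), np.float64(0.2055)), (np.float64(34.41), 33, np.float64(0.5428), np.float64(0.2065))]
scene [(np.float64(20.05), 54, np.float64(0.5436), np.float64(0.2078)), (np.float64(20.13), 0, np.float64(0.5436), np.float64(0.2078)), (np.float64(20.51), 51, np.float64(0.5436), np.float64(0.2078)), (np.float64(20.94), 57, np.float64(0.5436), np.float64(0.2078)), (np.float64(21.1), 45, np.float64(0.5436), np.float64(0.2078)), (np.float64(21.16), 48, np.float64(0.5436), np.float64(0.2078)), (np.float64(21.87), 3, np.float64(0.5436), np.float64(0.2078)), (np.float64(22.11), 42, np.float64(0.5436), np.float64(0.2078))]
[(np.float64(27.04), 18, np.float64(0.5426), np.float64(0.2078)), (np.float64(27.75), 15, np.float64(0.5436), np.float64(0.2078))]
```

```bash
cat > plan.py <<'E'
from cell import *
from h import *
from scipy.spatial.transform import Rotation as R
def rows(waypts,op,n,tilt=True):
    """waypts: list of (x,y,ztcp,yaw); n rows each; prints rows"""
    o=get_obs();p=np.array(o["tool_pos"]);r=R.from_euler("xyz",o["tool_rot"],degrees=True)
    print("now",p.round(4),np.round(o["tool_rot"],2),"t",round(o["time_s"],2),"F",np.round(o["force"],1),"M",np.round(o["wrist_torque"],2),"w",round(o["grip_width"],4),"q7",round(o["qpos"][6],1))
    out=[]
    for w,k in zip(waypts,n):
        pt=np.array(w[:3]);rt=R.from_euler("xyz",[180,0,w[3]],degrees=True)
        p0,r0=p,r;dv=(r0.inv()*rt).as_rotvec()
        for i in range(1,k+1):
            s=i/k;pn=p0+(pt-p0)*s;rn=r0*R.from_rotvec(dv*s)
            d=r.inv().apply(pn-p);t=np.degrees((r.inv()*rn).as_rotvec())
            if np.linalg.norm(d)>.0625 or np.linalg.norm(t)>10.7: print("BIG",np.linalg.norm(d),np.linalg.norm(t))
            out.append(f"{op:g} "+" ".join(f"{x:.4f}".rstrip('0').rstrip('.') if abs(x)>5e-5 else "0" for x in d)+" "+" ".join(f"{x:.1f}" if abs(x)>.05 else "0" for x in t));p,r=pn,rn
    print(len(out));print("; ".join(out))
E
python3 - <<'E'
from plan import *
rows([(.462,-.109,.225,-2)],.5,[12])
E
```

```text
now [ 0.2037 -0.6173  0.2923] [180.     0.    18.26] t 1.1 F [-0.1  0.2  0.6] M [ 0.   -0.03  0.  ] w 0.0867 q7 -3.3
12
0.5 0.0337 -0.0335 0.0056 0 0 1.7; 0.5 0.0327 -0.0345 0.0056 0 0 1.7; 0.5 0.0317 -0.0354 0.0056 0 0 1.7; 0.5 0.0306 -0.0363 0.0056 0 0 1.7; 0.5 0.0295 -0.0372 0.0056 0 0 1.7; 0.5 0.0284 -0.0381 0.0056 0 0 1.7; 0.5 0.0273 -0.0389 0.0056 0 0 1.7; 0.5 0.0261 -0.0397 0.0056 0 0 1.7; 0.5 0.025 -0.0404 0.0056 0 0 1.7; 0.5 0.0238 -0.0411 0.0056 0 0 1.7; 0.5 0.0225 -0.0418 0.0056 0 0 1.7; 0.5 0.0213 -0.0425 0.0056 0 0 1.7
```

Emit:
{"fn": "carry_out", "kwargs": {
  "increments": "0.5 0.034 -0.034 0.005 0 0 1.7; 0.5 0.033 -0.034 0.005 0 0 1.7; 0.5 0.032 -0.035 0.005 0 0 1.7; 0.5 0.031 -0.036 0.005 0 0 1.7; 0.5 0.03 -0.037 0.005 0 0 1.7; 0.5 0.028 -0.038 0.005 0 0 1.7; 0.5 0.027 -0.039 0.005 0 0 1.7; 0.5 0.026 -0.04 0.005 0 0 1.7; 0.5 0.025 -0.04 0.006 0 0 1.7; 0.5 0.024 -0.041 0.006 0 0 1.7; 0.5 0.022 -0.042 0.006 0 0 1.7; 0.5 0.021 -0.042 0.006 0 0 1.7; 0.5 0 0 0 0 0 0",
  "force": 30
}}

```text
time_s: 2.72
tool_pos: [0.4745, -0.097, 0.2272]
tool_rot: [179.6, -0.4, -2.9]
force: [-0.8, -1.6, -0.3]
grip_width: 0.0436
```

Run:
```python
from plan import *
for n in("top","scene"):
    p=read_camera(n)
    a=p["img"]
    c=proj(p,[.462,-.109,.12])[0].astype(int);print(n,c)
    cv2.imwrite(f"pics/g1{n}.png",cv2.resize(a[max(0,c[1]-60):c[1]+60,max(0,c[0]-80):c[0]+80],(800,600),interpolation=cv2.INTER_CUBIC))
rows([(.462,-.109,.215,-1),(.462,-.109,.155,-1)],.5,[2,4])
```

```text
top [379 290]
scene [359 178]
now [ 0.4734 -0.101   0.2273] [179.5   -0.34  -3.24] t 2.83 F [ 0.  -0.2  0. ] M [ 0.07  0.03 -0.01] w 0.0436 q7 -85.5
6
0.5 -0.0055 0.0043 0.0062 0.3 -0.2 -1.1; 0.5 -0.0055 0.0042 0.0062 0.3 -0.2 -1.1; 0.5 0 0 0.015 0 0 0; 0.5 0 0 0.015 0 0 0; 0.5 0 0 0.015 0 0 0; 0.5 0 0 0.015 0 0 0
```

View pics/g1scene.png

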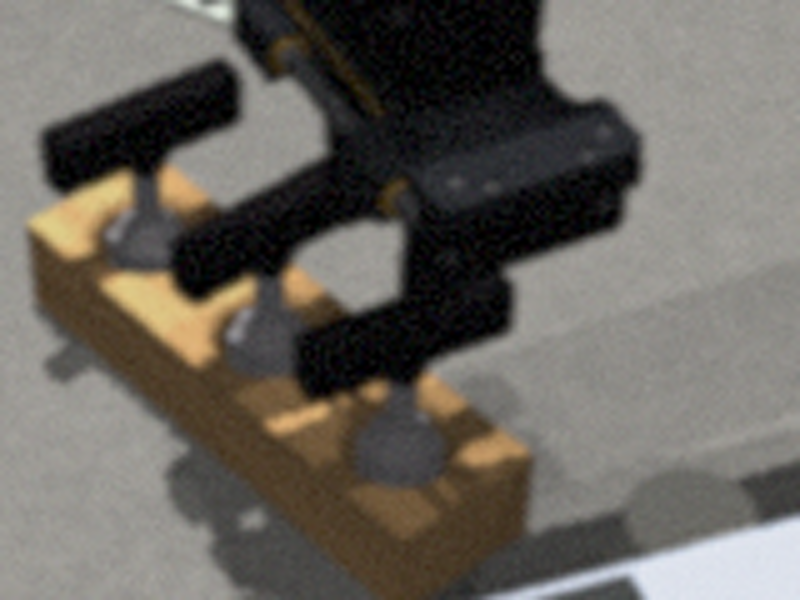

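View pics/g1top.png

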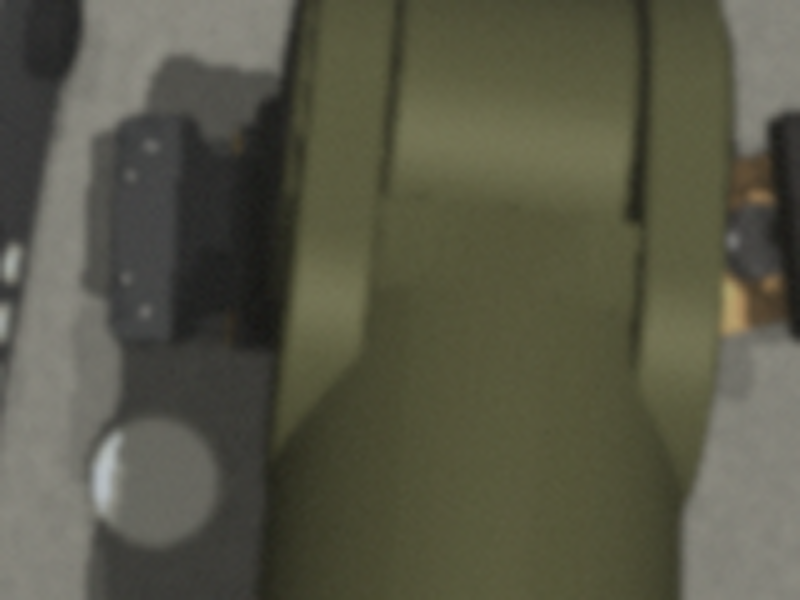

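Emit:
{"fn": "carry_out", "kwargs": {
  "increments": "0.5 -0.0055 0.0043 0.006 0.3 -0.2 -1.1; 0.5 -0.0055 0.0043 0.006 0.3 -0.2 -1.1; 0.5 0 0 0.001 0 0 0; 0.5 0 0 0 0 0 0"
}}

```text
time_s: 3.32
tool_pos: [0.4592, -0.115, 0.2135]
tool_rot: [-180.0, 0.1, -1.4]
force: [0.5, 1.0, 0.3]
grip_width: 0.0437
```

Run:
```python
from plan import *
rows([(.462,-.109,.155,-1)],.5,[4])
```

```text
now [ 0.4592 -0.115   0.2135] [-1.7997e+02  1.5000e-01 -1.4000e+00] t 3.33 F [0.5 1.  0.3] M [ 0.04 -0.01 -0.04] w 0.0437 q7 -81.1
4
0.5 0.0007 -0.0015 0.0146 0 0 -0.1; 0.5 0.0007 -0.0015 0.0146 0 0 -0.1; 0.5 0.0007 -0.0015 0.0146 0 0 -0.1; 0.5 0.0007 -0.0015 0.0146 0 0 -0.1
```

Emit:
{"fn": "carry_out", "kwargs": {
  "increments": "0.5 0.001 -0.002 0.014 0 0 0; 0.5 0.001 -0.002 0.014 0 0 0; 0.5 0.001 -0.002 0.014 0 0 0; 0.5 0 0 0.011 0 0 0; 0.5 0 0 0 0 0 0"
}}

```text
time_s: 3.95
tool_pos: [0.4619, -0.1081, 0.1558]
tool_rot: [-179.9, 0.2, -1.4]
force: [0.4, -0.2, -0.7]
grip_width: 0.0434
```

Run:
```python
from plan import *
rows([(.462,-.109,.155,-1)],.5,[1])
p=read_camera("scene");c=proj(p,[.462,-.109,.12])[0].astype(int)
cv2.imwrite(f"pics/g2.png",cv2.resize(p["img"][c[1]-60:c[1]+60,c[0]-80:c[0]+80],(800,600),interpolation=cv2.INTER_CUBIC))
```

```text
now [ 0.4619 -0.1081  0.1558] [-179.91    0.23   -1.37] t 3.95 F [ 0.4 -0.2 -0.7] M [ 0.    0.01 -0.  ] w 0.0434 q7 -84.2
1
0.5 0.0001 0.0009 0.0008 -0.1 0.2 -0.4
```

View pics/g2.png

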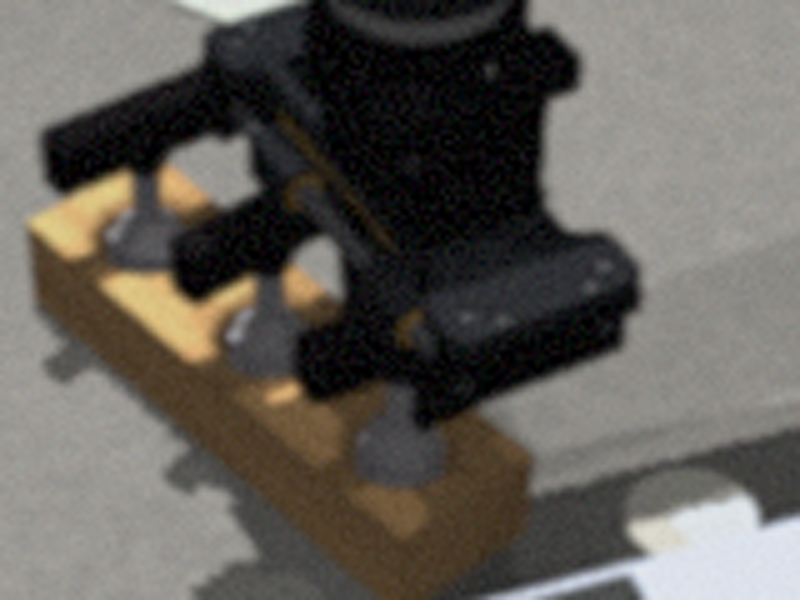

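Emit:
{"fn": "carry_out", "kwargs": {
  "increments": "0.1 0 0 0 0 0 0; 0 0 0 0 0 0 0; 0 0 0 0 0 0 0; 0 0 0 0 0 0 0",
  "force": 50
}}

```text
time_s: 4.5
tool_pos: [0.4632, -0.1086, 0.1577]
tool_rot: [-180.0, 0.0, -1.4]
force: [0.6, 0.4, -1.1]
grip_width: 0.0176
```

Run:
```python
from plan import *
rows([(.462,-.109,.345,-1)],0,[5])
```

```text
now [ 0.4632 -0.1086  0.1577] [-1.7999e+02  3.0000e-02 -1.3900e+00] t 4.5 F [ 0.6  0.4 -1.1] M [ 0.06 -0.01 -0.03] w 0.0176 q7 -84.1
5
0 -0.0003 0.0001 -0.0375 0 0 -0.1; 0 -0.0002 0.0001 -0.0375 0 0 -0.1; 0 -0.0002 0.0001 -0.0375 0 0 -0.1; 0 -0.0002 0.0001 -0.0375 0 0 -0.1; 0 -0.0002 0.0001 -0.0375 0 0 -0.1
```

Emit:
{"fn": "carry_out", "kwargs": {
  "increments": "0 0 0 -0.02 0 0 0; 0 0 0 -0.04 0 0 0; 0 0 0 -0.045 0 0 0; 0 0 0 -0.045 0 0 0; 0 0 0 -0.03 0 0 0; 0 0 0 0 0 0 0"
}}

```text
time_s: 5.25
tool_pos: [0.4619, -0.1083, 0.3415]
tool_rot: [-179.9, 0.2, -1.4]
force: [-0.1, -0.1, -1.4]
grip_width: 0.018
```

Run:
```python
from plan import *
p=read_camera("scene");q=read_camera("top")
c=proj(p,[.462,-.109,.26])[0].astype(int)
cv2.imwrite(f"pics/l1.png",cv2.resize(p["img"][max(0,c[1]-60):c[1]+90,c[0]-100:c[0]+100],(800,600),interpolation=cv2.INTER_CUBIC))
rows([(.542,.2065,.345,60)],0,[9])
```

```text
now [ 0.4606 -0.1082  0.3386] [-179.83    0.53   -1.38] t 5.35 F [ 0.3 -0.1 -1.4] M [ 0.02  0.01 -0.02] w 0.0178 q7 -79.4
9
0 0.0082 -0.0352 -0.0007 0 0 -6.8; 0 0.0123 -0.034 -0.0007 0 0 -6.8; 0 0.0163 -0.0322 -0.0007 0 0 -6.8; 0 0.02 -0.0301 -0.0007 0 0 -6.8; 0 0.0234 -0.0275 -0.0007 0 0 -6.8; 0 0.0265 -0.0245 -0.0007 0 0 -6.8; 0 0.0292 -0.0212 -0.0007 0 0 -6.8; 0 0.0315 -0.0176 -0.0007 0 0 -6.8; 0 0.0334 -0.0137 -0.0007 0 0 -6.8
```

View pics/l1.png

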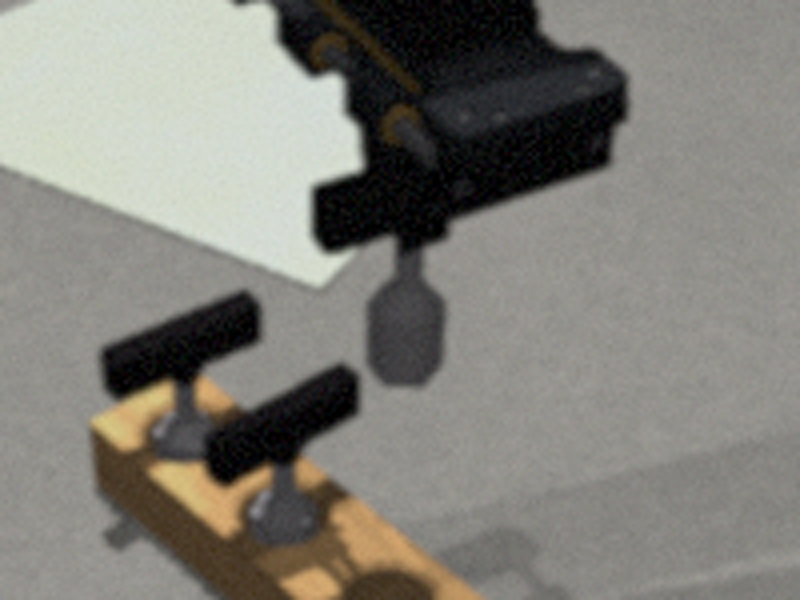

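Emit:
{"fn": "carry_out", "kwargs": {
  "increments": "0 0.008 -0.035 -0.001 0 0 -6.8; 0 0.012 -0.034 -0.001 0 0 -6.8; 0 0.016 -0.032 -0.001 0 0 -6.8; 0 0.02 -0.03 -0.001 0 0 -6.8; 0 0.023 -0.027 -0.001 0 0 -6.8; 0 0.026 -0.024 -0.001 0 0 -6.8; 0 0.029 -0.021 -0.001 0 0 -6.8; 0 0.031 -0.017 -0.001 0 0 -6.8; 0 0.02 -0.01 0 0 0 -5; 0 0 0 0 0 0 0; 0 0 0 0 0 0 0"
}}

```text
time_s: 6.72
tool_pos: [0.5267, 0.1958, 0.3248]
tool_rot: [-177.8, 1.1, 59.7]
force: [0.2, -0.4, -0.1]
grip_width: 0.0179
```

Run:
```python
from plan import *
rows([(.542,.2065,.335,60)],0,[2])
```

```text
now [0.5267 0.1958 0.3248] [-177.78    1.12   59.75] t 6.72 F [ 0.2 -0.4 -0.1] M [-0.03 -0.1  -0.01] w 0.0179 q7 -60.5
2
0 0.0084 0.0037 -0.0054 -1.1 0.6 -0.1; 0 0.0084 0.0038 -0.0053 -1.1 0.6 -0.1
```

Emit:
{"fn": "carry_out", "kwargs": {
  "increments": "0 0.008 0.004 -0.005 -1.1 0.6 0; 0 0.007 0.003 -0.005 -1.1 0.6 0; 0 0 0 0 0 0 0; 0 0 0 0 0 0 0"
}}

```text
time_s: 7.22
tool_pos: [0.5424, 0.2025, 0.3356]
tool_rot: [179.7, -0.1, 59.4]
force: [0.0, 0.5, -1.5]
grip_width: 0.0175
```

Run:
```python
from plan import *
rows([(.542,.2065,.335,60)],0,[1])
p=read_camera("scene");q=read_camera("top")
for n,P in(("scene",p),("top",q)):
    c=proj(P,[.542,.2065,.2])[0].astype(int);print(c)
    print(n,[(round(float(m["confidence"]),2),[int(v) for v in m["bbox"]]) for m in masks_of("key_a",P)][:5])
    cv2.imwrite(f"pics/n1{n}.png",cv2.resize(P["img"][max(0,c[1]-75):c[1]+75,c[0]-100:c[0]+100],(800,600),interpolation=cv2.INTER_CUBIC))
```

```text
now [0.5424 0.2025 0.3356] [ 1.7972e+02 -1.0000e-01  5.9360e+01] t 7.22 F [ 0.   0.5 -1.5] M [-0.02 -0.04 -0.02] w 0.0175 q7 -61.8
1
0 0.0033 -0.0024 0.0006 0.3 -0.1 -0.6
[429 292]
scene [(0.95, [414, 227, 447, 302]), (0.77, [284, 131, 329, 172]), (0.69, [309, 149, 351, 194]), (0.64, [416, 309, 432, 326])]
[207 245]
top [(0.83, [442, 250, 473, 297]), (0.78, [190, 234, 225, 253]), (0.75, [403, 259, 430, 308])]
```

View pics/n1scene.png

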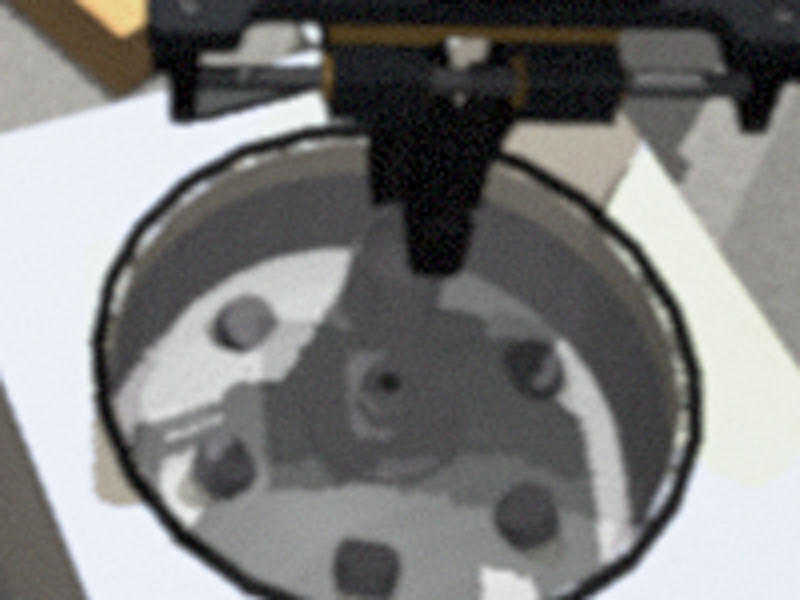

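View pics/n1top.png

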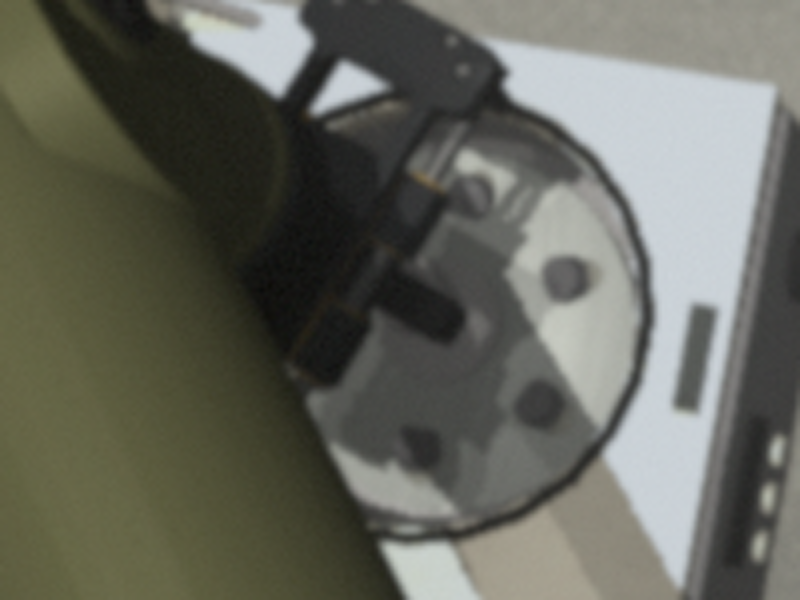

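Run:
```python
from plan import *
o=get_obs();p=np.array(o["tool_pos"]);r=R.from_euler("xyz",o["tool_rot"],degrees=True)
print(p,o["tool_rot"])
S=read_camera("scene");T=read_camera("top")
def hexa(z):
    a=np.radians(30+60*np.arange(6));return np.c_[.01732*np.cos(a),.01732*np.sin(a),np.full(6,z)]
for n,P in(("scene",S),("top",T)):
    c=proj(P,[.542,.2065,.2])[0].astype(int);u0,v0=c[0]-60,c[1]-60
    im=cv2.resize(P["img"][v0:v0+90,u0:u0+120],(800,600),interpolation=cv2.INTER_CUBIC);k=800/120
    im=np.clip(im.astype(float)*1.8,0,255).astype(np.uint8)
    def dr(X,col):
        q=((proj(P,X)-[u0,v0]+.5)*k).astype(np.int32);cv2.polylines(im,[cv2.convexHull(q)],True,col,1)
    # tool-frame: key center grip at z=.051(+0..3mm lower), key z = -tool z
    for dz,col in((.051,(0,255,0)),(.0535,(0,0,255))):
        g=lambda Q:r.apply(Q*[1,1,-1]+[0,0,dz])+p
        B=box(0,0,0,0);dr(g(B),col)
        dr(g(np.r_[hexa(-.094),hexa(-.058)]),col)
    cv2.imwrite(f"pics/o1{n}.png",im)
```

```text
[0.54225514 0.20262841 0.3353517 ] [ 1.79741854e+02 -9.63576010e-02  5.93746911e+01]
```

View pics/o1scene.png

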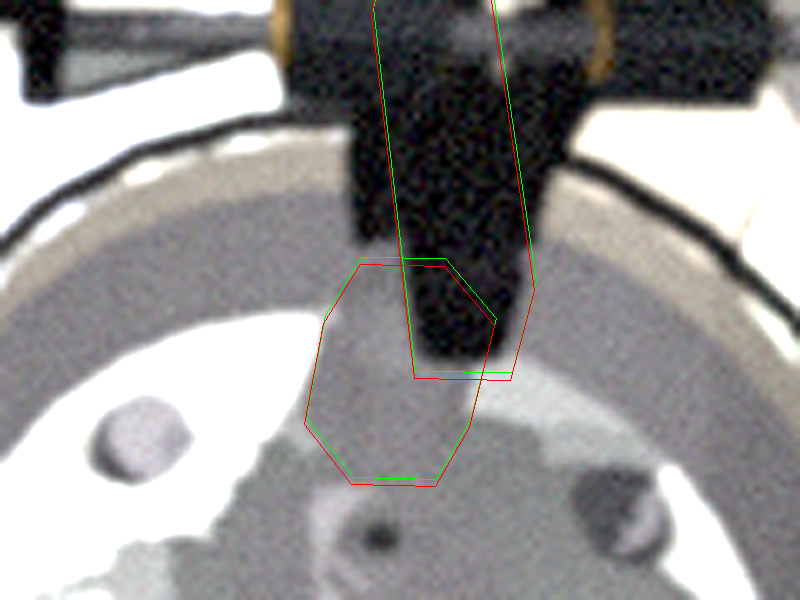

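View pics/o1top.png

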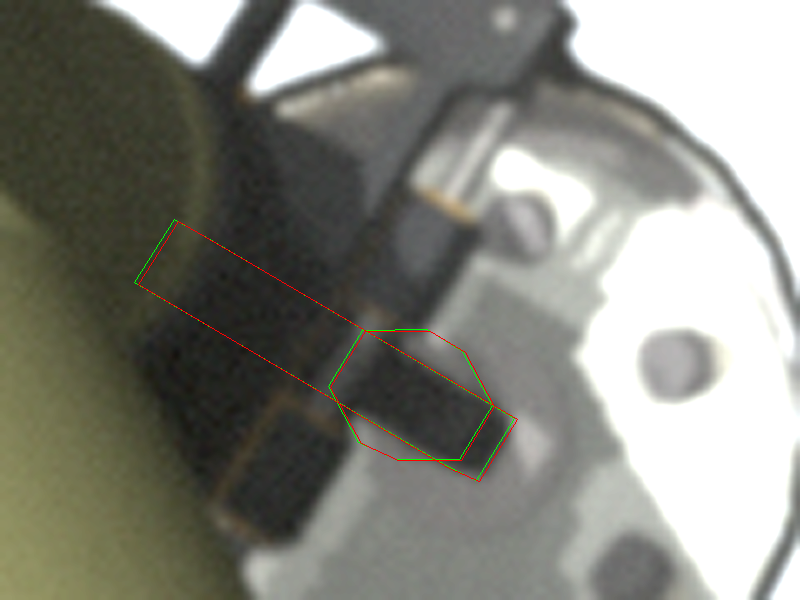

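Run:
```python
from plan import *
rows([(.5418,.206,.315,60)],0,[2])
```

```text
now [0.5422 0.2027 0.3353] [ 1.7975e+02 -1.0000e-01  5.9390e+01] t 7.53 F [-0.2 -0.1 -1.7] M [-0.02  0.01  0.  ] w 0.0179 q7 -61.8
2
0 0.0013 -0.0011 0.0101 0.1 0 -0.3; 0 0.0013 -0.001 0.0101 0.1 0 -0.3
```

Emit:
{"fn": "carry_out", "kwargs": {
  "increments": "0 0.0013 -0.001 0.01 0.1 0 -0.3; 0 0.0013 -0.001 0.01 0.1 0 -0.3; 0 0 0 0.01 0 0 0; 0 0 0 0 0 0 0; 0 0 0 0 0 0 0"
}}

```text
time_s: 8.15
tool_pos: [0.5414, 0.206, 0.3019]
tool_rot: [-179.9, -0.0, 60.0]
force: [0.0, -0.5, -0.3]
grip_width: 0.0176
```

```bash
cat > ov.py <<'E'
from plan import *
import sys
tag=sys.argv[1];t=[float(x) for x in sys.argv[2:6]]
S=read_camera("scene");T=read_camera("top")
o=get_obs();p=np.array(o["tool_pos"]);r=R.from_euler("xyz",o["tool_rot"],degrees=True)
def hexa(z):
    a=np.radians(30+60*np.arange(6));return np.c_[.01732*np.cos(a),.01732*np.sin(a),np.full(6,z)]
ims=[]
for n,P in(("scene",S),("top",T)):
    c=proj(P,[.542,.2065,.17])[0].astype(int);u0,v0=c[0]-33,c[1]-40
    k=6;im=cv2.resize(P["img"][v0:v0+70,u0:u0+66],None,fx=k,fy=k,interpolation=cv2.INTER_CUBIC)
    im=np.clip(im.astype(float)*1.8,0,255).astype(np.uint8)
    def dr(X,col):
        q=((proj(P,X)-[u0,v0]+.5)*k).astype(np.int32);cv2.polylines(im,[cv2.convexHull(q)],True,col,1)
    g=lambda Q:r.apply(Q*[1,1,-1]+[0,0,.053])+p
    dr(g(box(0,0,0,0)),(0,255,0));dr(g(np.r_[hexa(-.094),hexa(-.058)]),(0,255,0))
    ims.append(im)
cv2.imwrite(f"pics/{tag}.png",np.hstack(ims))
rows([t],0,[1])
E
python3 ov.py a2 .5418 .206 .3 60
```

```text
now [0.5414 0.2059 0.3021] [-1.7996e+02 -2.0000e-02  6.0040e+01] t 8.25 F [ 0.8  0.2 -1.2] M [ 0.01 -0.04  0.  ] w 0.0177 q7 -62.1
1
0 0.0002 0.0003 0.0021 0 0 0
```

View pics/a2.png

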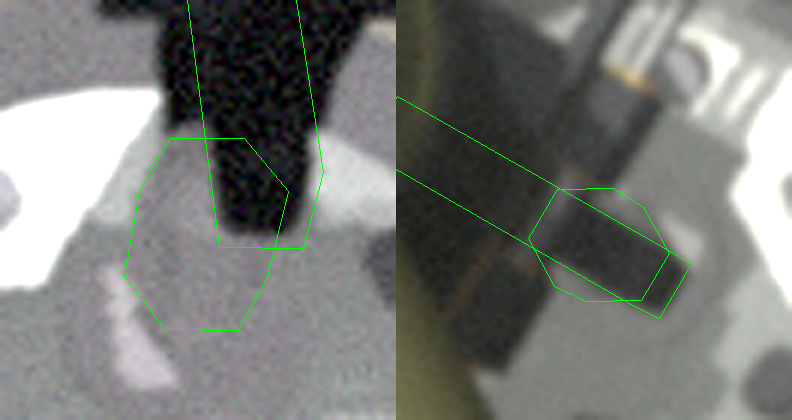

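Emit:
{"fn": "carry_out", "kwargs": {
  "increments": "0 0 0 0.004 0 0 0; 0 0 0 0.004 0 0 0; 0 0 0 0.003 0 0 0; 0 0 0 0 0 0 0"
}}

```text
time_s: 8.75
tool_pos: [0.5418, 0.2062, 0.291]
tool_rot: [180.0, -0.1, 60.0]
force: [0.6, -0.2, -1.4]
grip_width: 0.0176
```

Emit:
{"fn": "carry_out", "kwargs": {
  "increments": "0 0 0 0.003 0 0 0; 0 0 0 0.003 0 0 0; 0 0 0 0.002 0 0 0; 0 0 0 0 0 0 0"
}}

```text
time_s: 9.25
tool_pos: [0.5419, 0.2063, 0.2826]
tool_rot: [180.0, -0.1, 60.0]
force: [0.4, -0.2, -0.6]
grip_width: 0.0175
```

Emit:
{"fn": "carry_out", "kwargs": {
  "increments": "0 0 0 0.002 0 0 0; 0 0 0 0.002 0 0 0; 0 0 0 0 0 0 0"
}}

```text
time_s: 9.62
tool_pos: [0.5427, 0.2066, 0.2827]
tool_rot: [179.8, -0.2, 60.0]
force: [-0.3, -0.1, -1.0]
grip_width: 0.018
```

Emit:
{"fn": "carry_out", "kwargs": {
  "increments": "0 0 0 0.006 0 0 0; 0 0 0 0.006 0 0 0; 0 0 0 0.006 0 0 0"
}}

```text
time_s: 10.0
tool_pos: [0.5453, 0.2106, 0.2821]
tool_rot: [179.1, -0.7, 60.0]
force: [-9.0, -3.0, 30.2]
grip_width: 0.0176
```

```bash
python3 ov.py a3 .5418 .206 .282 60
```

```text
now [0.5453 0.2107 0.2821] [179.1   -0.72  60.01] t 10.1 F [-7.9 -2.7 30. ] M [-0.7   2.36  0.  ] w 0.0173 q7 -63.2
1
0 -0.0058 -0.0007 0.0001 0.9 -0.7 0
```

View pics/a3.png

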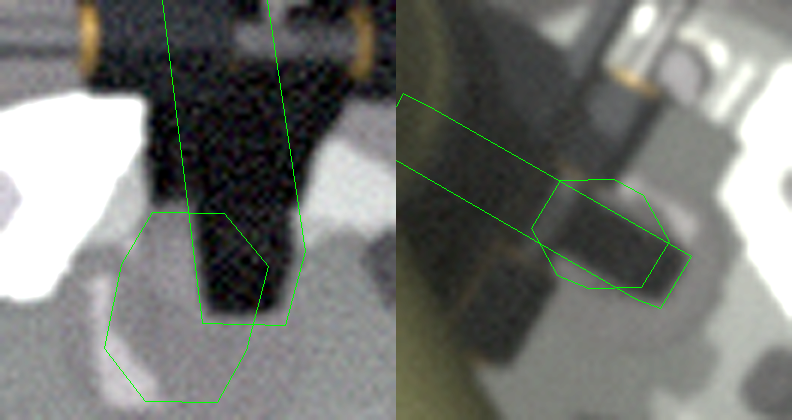

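Emit:
{"fn": "carry_out", "kwargs": {
  "increments": "0 -0.005 0 0 0.9 -0.7 0; 0 0 0 0.001 0 0 0; 0 0 0 0.001 0 0 0"
}}

```text
time_s: 10.48
tool_pos: [0.5436, 0.2078, 0.2823]
tool_rot: [179.9, -0.2, 60.0]
force: [-2.1, -0.8, 11.5]
grip_width: 0.0177
```

Run:
```python
from plan import *
rows([(.542,.2065,.281,60)],0,[1])
```

```text
now [0.5436 0.2078 0.2823] [179.86  -0.23  60.04] t 10.47 F [-2.1 -0.8 11.5] M [-0.1   0.64 -0.01] w 0.0177 q7 -62.8
1
0 -0.0019 -0.0007 0.0013 0.1 -0.2 0
```

Pressed home at about 11 N. Now turn clockwise a little and read the torque.

Emit:
{"fn": "carry_out", "kwargs": {
  "increments": "0 -0.001 0 0.001 0 -0.1 5; 0 0 0 0.001 0 0 5; 0 0 0 0.001 0 0 5",
  "force": 60
}}

```text
time_s: 10.85
tool_pos: [0.5436, 0.2085, 0.2823]
tool_rot: [179.9, -0.4, 44.6]
force: [-2.6, -0.1, 8.5]
grip_width: 0.0176
```

Run:
```python
from plan import *
rows([(.542,.2065,.281,50)],0,[1])
```

```text
now [0.5436 0.2085 0.2823] [179.88  -0.36  44.62] t 10.85 F [-2.6 -0.1  8.5] M [-0.05  0.48  0.05] w 0.0176 q7 -77.6
1
0 -0.0026 0.0003 0.0013 0.1 -0.4 -5.4
```

Emit:
{"fn": "carry_out", "kwargs": {
  "increments": "0 0 0 0.001 0 0 5; 0 0 0 0.001 0 0 5"
}}

```text
time_s: 11.1
tool_pos: [0.5438, 0.2092, 0.2823]
tool_rot: [179.9, -0.5, 34.3]
force: [-2.7, -0.0, 8.5]
grip_width: 0.0175
```

Run:
```python
from plan import *
rows([(.542,.2065,.281,50)],0,[1])
```

```text
now [0.5438 0.2092 0.2823] [179.91  -0.46  34.3 ] t 11.1 F [-2.7 -0.   8.5] M [0.07 0.52 0.01] w 0.0175 q7 -87.6
BIG 0.0034789730510987353 15.70658647993627
1
0 -0.003 0.0012 0.0013 0.1 -0.4 -15.7
```

Emit:
{"fn": "carry_out", "kwargs": {
  "increments": "0 0 0 0.001 0 0 6; 0 0 0 0.001 0 0 6"
}}

```text
time_s: 11.35
tool_pos: [0.5445, 0.2096, 0.2823]
tool_rot: [180.0, -0.6, 21.9]
force: [-0.9, -0.5, 9.3]
grip_width: 0.0174
```

Run:
```python
from plan import *
rows([(.542,.2065,.345,22)],0,[3])
```

```text
now [0.5445 0.2096 0.2823] [179.97  -0.61  21.92] t 11.35 F [-0.9 -0.5  9.3] M [-0.18  0.23  0.08] w 0.0174 q7 -99.7
3
0 -0.0009 0.0007 -0.0209 0 -0.2 0; 0 -0.001 0.0006 -0.0209 0 -0.2 0; 0 -0.0011 0.0006 -0.0209 0 -0.2 0
```

Emit:
{"fn": "carry_out", "kwargs": {
  "increments": "0 -0.001 0.0005 -0.02 0 -0.2 0; 0 -0.001 0.0005 -0.022 0 -0.2 0; 0 -0.001 0.0005 -0.022 0 -0.2 0; 0 0 0 0 0 0 0",
  "force": 40
}}

```text
time_s: 11.85
tool_pos: [0.541, 0.2045, 0.3425]
tool_rot: [179.9, 0.5, 21.8]
force: [0.6, 0.3, -1.2]
grip_width: 0.0178
```

Run:
```python
from plan import *
rows([(.463,-.1085,.345,5)],0,[8])
S=read_camera("scene");c=(425,315)
cv2.imwrite("pics/b1.png",np.clip(cv2.resize(S["img"][c[1]-30:c[1]+30,c[0]-40:c[0]+40],(800,600),interpolation=cv2.INTER_CUBIC)*1.5,0,255))
```

```text
now [0.541  0.2045 0.3425] [179.89   0.49  21.79] t 11.85 F [ 0.6  0.3 -1.2] M [-0.01 -0.04  0.02] w 0.0178 q7 -98.4
8
0 -0.0236 0.0327 -0.0001 0 0.1 2.1; 0 -0.0224 0.0336 -0.0001 0 0.1 2.1; 0 -0.0211 0.0343 -0.0001 0 0.1 2.1; 0 -0.0198 0.0351 -0.0002 0 0.1 2.1; 0 -0.0185 0.0358 -0.0002 0 0.1 2.1; 0 -0.0172 0.0365 -0.0002 0 0.1 2.1; 0 -0.0159 0.0371 -0.0003 0 0.1 2.1; 0 -0.0145 0.0376 -0.0003 0 0.1 2.1[ WARN:0@3.143] global loadsave.cpp:1063 imwrite_ Unsupported depth image for selected encoder is fallbacked to CV_8U.
```

View pics/b1.png

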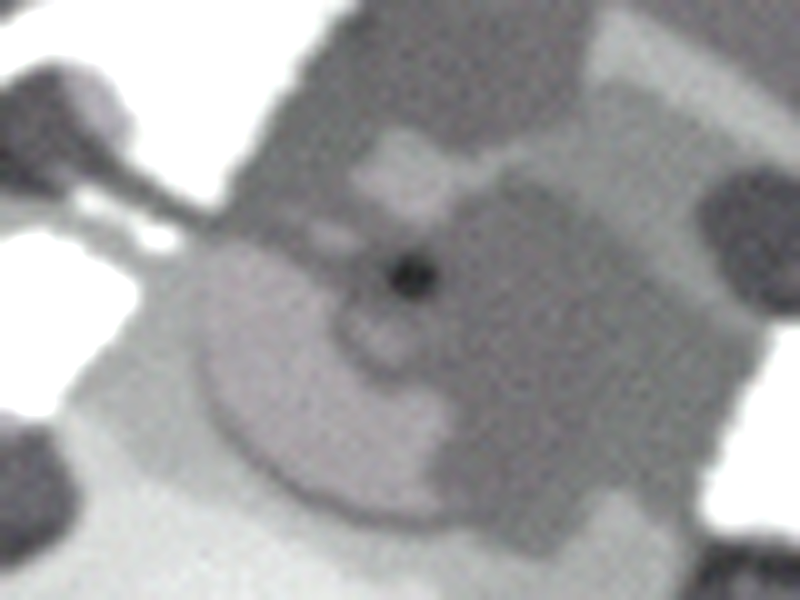

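Emit:
{"fn": "carry_out", "kwargs": {
  "increments": "0 -0.012 0.016 0 0 0 2; 0 -0.022 0.033 0 0 0 2; 0 -0.021 0.034 0 0 0 2; 0 -0.02 0.035 0 0 0 2; 0 -0.018 0.036 0 0 0 2; 0 -0.017 0.036 0 0 0 2; 0 -0.016 0.037 0 0 0 2; 0 -0.014 0.03 0 0 0 2; 0 -0.005 0.015 0 0 0 1; 0 0 0 0 0 0 0; 0 0 0 0 0 0 0"
}}

```text
time_s: 13.28
tool_pos: [0.4495, -0.1146, 0.3309]
tool_rot: [179.7, 1.8, 3.0]
force: [0.6, -0.1, -0.6]
grip_width: 0.018
```

Run:
```python
from plan import *
T=read_camera("top");S=read_camera("scene")
import pickle
pickle.dump([{k:p[k] for k in("img","fx","fy","cx","cy","world_from_camera")} for p in(T,S)],open("p1.pkl","wb"))
a=T["img"][235:265,196:236];b=S["img"][301:331,405:445]
f=lambda x:cv2.resize(x,(400,300),interpolation=cv2.INTER_CUBIC)
cv2.imwrite("pics/b2.png",np.hstack([f(a),f(b)]))
rows([(.463,-.1085,.345,5)],0,[2])
```

```text
now [ 0.4497 -0.1145  0.331 ] [179.7    1.75   3.09] t 13.38 F [ 0.3 -0.4 -1.3] M [0.07 0.01 0.06] w 0.0178 q7 -74.7
2
0 0.0066 -0.0026 -0.0072 0.1 0.9 -1.0; 0 0.0067 -0.0025 -0.0071 0.1 0.9 -1.0
```

View pics/b2.png

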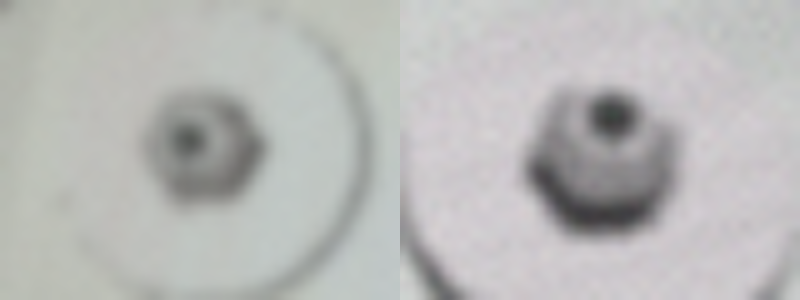

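Emit:
{"fn": "carry_out", "kwargs": {
  "increments": "0 0.006 -0.003 -0.003 0.1 0.9 -1; 0 0.006 -0.002 0 0.1 0.9 -1; 0 0 0 0 0 0 0; 0 0 0 0 0 0 0"
}}

```text
time_s: 13.88
tool_pos: [0.4633, -0.1057, 0.3341]
tool_rot: [180.0, -0.2, 5.5]
force: [-0.4, -0.5, -1.5]
grip_width: 0.018
```

Run:
```python
from plan import *
rows([(.463,-.1085,.212,5)],0,[3])
```

```text
now [ 0.4633 -0.1057  0.3341] [179.97  -0.21   5.54] t 13.88 F [-0.4 -0.5 -1.5] M [ 0.04 -0.03 -0.02] w 0.018 q7 -73.0
3
0 -0.0003 0.0009 0.0407 0 -0.1 0.2; 0 -0.0003 0.0009 0.0407 0 -0.1 0.2; 0 -0.0002 0.0009 0.0407 0 -0.1 0.2
```

Emit:
{"fn": "carry_out", "kwargs": {
  "increments": "0 0 0.001 0.035 0 -0.1 0; 0 0 0.001 0.04 0 0 0; 0 0 0.001 0.035 0 0 0; 0 0 0 0.01 0 0 0; 0 0 0 0 0 0 0; 0 0 0 0 0 0 0"
}}

```text
time_s: 14.62
tool_pos: [0.4658, -0.1097, 0.2141]
tool_rot: [179.8, -0.4, 5.5]
force: [0.6, 0.7, -0.8]
grip_width: 0.0179
```

Run:
```python
from plan import *
p=read_camera("scene");c=proj(p,[.462,-.109,.10])[0].astype(int)
cv2.imwrite(f"pics/r1.png",cv2.resize(p["img"][c[1]-60:c[1]+60,c[0]-80:c[0]+80],(800,600),interpolation=cv2.INTER_CUBIC))
rows([(.463,-.1085,.160,5)],0,[3])
```

```text
now [ 0.4659 -0.1097  0.2143] [179.81  -0.42   5.48] t 14.68 F [ 0.1  0.2 -0.7] M [-0.   -0.01 -0.02] w 0.0181 q7 -75.1
3
0 -0.0011 -0.0006 0.0181 0.1 -0.1 0.2; 0 -0.001 -0.0005 0.0181 0.1 -0.1 0.2; 0 -0.001 -0.0005 0.0181 0.1 -0.1 0.2
```

View pics/r1.png

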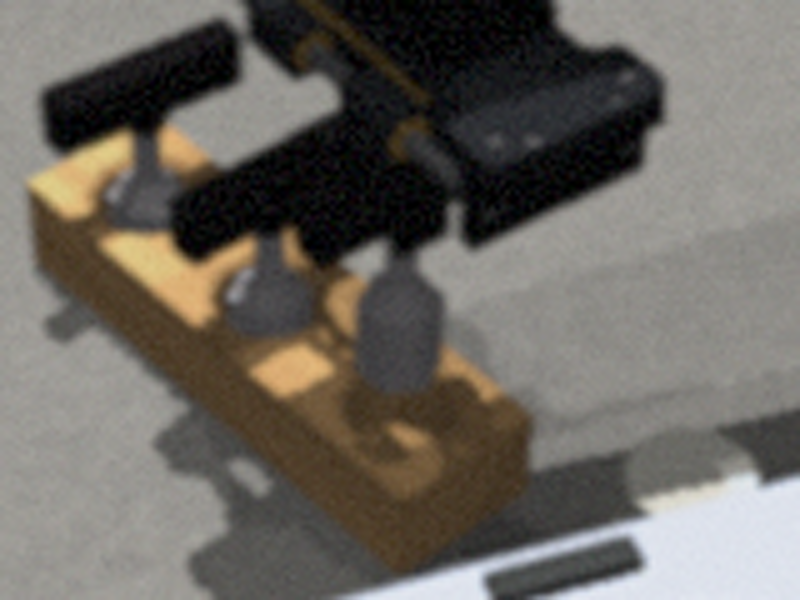

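Emit:
{"fn": "carry_out", "kwargs": {
  "increments": "0 -0.003 -0.001 0 0.2 -0.4 0; 0 0 0 0.012 0 0 0; 0 0 0 0.012 0 0 0; 0 0 0 0.012 0 0 0; 0 0 0 0.006 0 0 0; 0 0 0 0 0 0 0"
}}

```text
time_s: 15.42
tool_pos: [0.4631, -0.1091, 0.1704]
tool_rot: [180.0, -0.1, 5.5]
force: [0.0, -0.2, -1.2]
grip_width: 0.018
```

Run:
```python
from plan import *
rows([(.463,-.1085,.159,5)],0,[3])
```

```text
now [ 0.4631 -0.1091  0.1704] [ 1.7998e+02 -8.0000e-02  5.4800e+00] t 15.43 F [ 0.  -0.2 -1.2] M [-0.03  0.04 -0.01] w 0.018 q7 -76.3
3
0 0 -0.0002 0.0038 0 0 0.2; 0 0 -0.0002 0.0038 0 0 0.2; 0 0 -0.0002 0.0038 0 0 0.2
```

Emit:
{"fn": "carry_out", "kwargs": {
  "increments": "0 0 0 0.005 0 0 0; 0 0 0 0.004 0 0 0; 0 0 0 0.003 0 0 0; 0 0 0 0.002 0 0 0; 0 0 0 0 0 0 0"
}}

```text
time_s: 16.05
tool_pos: [0.4645, -0.1094, 0.1576]
tool_rot: [179.9, -0.2, 5.5]
force: [-1.4, -0.2, -1.3]
grip_width: 0.0177
```

Now release, raise, and look.

Emit:
{"fn": "carry_out", "kwargs": {
  "increments": "0 0 0 0.002 0 0 0; 0.4 0 0 0 0 0 0; 0.4 0 0 0 0 0 0; 0.4 0 0 0 0 0 0; 0.4 0 0 -0.02 0 0 0; 0.4 0 0 -0.03 0 0 0; 0.4 0 0 -0.015 0 0 0; 0.4 0 0 0 0 0 0",
  "force": 50
}}

```text
time_s: 17.05
tool_pos: [0.4644, -0.1094, 0.2227]
tool_rot: [179.9, -0.2, 5.5]
force: [-0.5, -0.1, -0.2]
grip_width: 0.035
```

Run:
```python
from plan import *
p=read_camera("scene");c=proj(p,[.475,-.18,.10])[0].astype(int)
cv2.imwrite(f"pics/r2.png",cv2.resize(p["img"][c[1]-60:c[1]+60,c[0]-80:c[0]+80],(800,600),interpolation=cv2.INTER_CUBIC))
rows([(.476,-.187,.222,10)],0.5,[3])
```

```text
now [ 0.464  -0.1093  0.2219] [ 1.7991e+02 -1.6000e-01  5.4600e+00] t 17.1 F [ 0.9 -0.1 -0.6] M [ 0.03  0.04 -0.02] w 0.0348 q7 -74.8
3
0.5 0.0015 0.0261 0 0 -0.1 -1.5; 0.5 0.0008 0.0262 0 0 -0.1 -1.5; 0.5 0.0001 0.0262 0 0 -0.1 -1.5
```

View pics/r2.png

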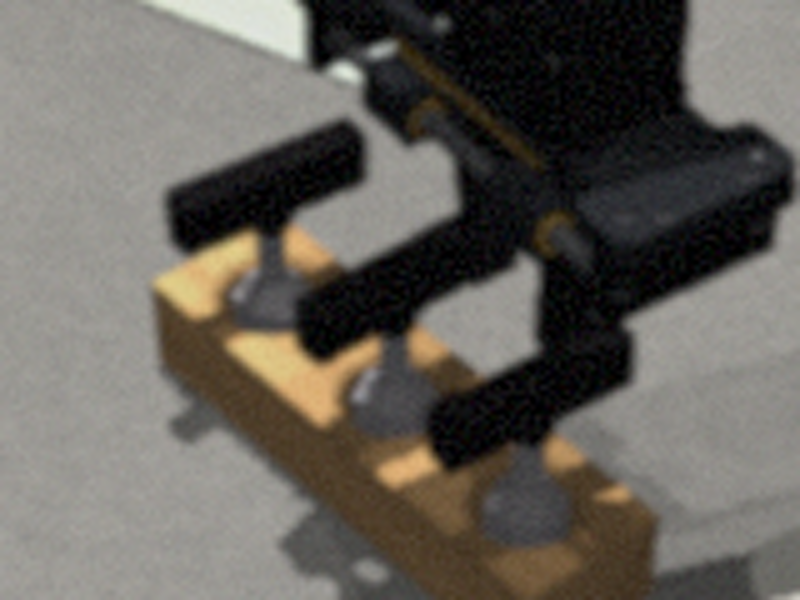

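Emit:
{"fn": "carry_out", "kwargs": {
  "increments": "0.45 0.001 0.02 0 0 0 -1.5; 0.45 0.001 0.026 0 0 0 -1.5; 0.45 0 0.02 0 0 0 -1.5; 0.45 0 0.007 0 0 0 0; 0.45 0 0 0 0 0 0; 0.45 0 0 0 0 0 0"
}}

```text
time_s: 17.85
tool_pos: [0.4727, -0.1806, 0.2153]
tool_rot: [-179.7, 0.3, 10.2]
force: [-0.5, 0.4, -0.4]
grip_width: 0.0394
```

Run:
```python
from plan import *
rows([(.476,-.187,.155,10)],0.45,[4])
```

```text
now [ 0.4727 -0.1806  0.2153] [-179.72    0.33   10.21] t 17.85 F [-0.5  0.4 -0.4] M [ 0.05 -0.   -0.01] w 0.0394 q7 -63.8
4
0.45 0.0006 0.0018 0.0151 -0.1 0.1 0.1; 0.45 0.0006 0.0018 0.0151 -0.1 0.1 0.1; 0.45 0.0006 0.0018 0.0151 -0.1 0.1 0.1; 0.45 0.0005 0.0017 0.0151 -0.1 0.1 0.1
```

Emit:
{"fn": "carry_out", "kwargs": {
  "increments": "0.45 0.003 0.006 0.005 -0.2 0.2 0; 0.45 0 0 0.014 0 0 0; 0.45 0 0 0.016 0 0 0; 0.45 0 0 0.014 0 0 0; 0.45 0 0 0.008 0 0 0; 0.45 0 0 0 0 0 0"
}}

```text
time_s: 18.6
tool_pos: [0.4761, -0.1842, 0.1529]
tool_rot: [-179.8, 0.2, 10.3]
force: [-0.3, 0.1, -0.4]
grip_width: 0.0392
```

Run:
```python
from plan import *
rows([(.476,-.187,.1555,10)],0.45,[1])
```

```text
now [ 0.4761 -0.1842  0.1529] [-179.85    0.23   10.35] t 18.6 F [-0.3  0.1 -0.4] M [0.05 0.01 0.06] w 0.0392 q7 -65.3
1
0.45 -0.0006 0.0027 -0.0026 -0.2 0.2 0.3
```

Emit:
{"fn": "carry_out", "kwargs": {
  "increments": "0.45 -0.0005 0.002 -0.003 -0.2 0.2 0; 0.1 0 0 0 0 0 0; 0 0 0 0 0 0 0; 0 0 0 0 0 0 0; 0 0 0 0 0 0 0"
}}

```text
time_s: 19.23
tool_pos: [0.4769, -0.187, 0.1577]
tool_rot: [179.8, -0.1, 10.3]
force: [-0.2, 1.4, -1.3]
grip_width: 0.0184
```

Run:
```python
from plan import *
o=get_obs();p=o["tool_pos"]
rows([(p[0],p[1],.345,10),(.5418,.206,.345,60)],0,[5,10])
```

```text
now [ 0.4769 -0.187   0.1577] [ 1.7983e+02 -1.2000e-01  1.0330e+01] t 19.23 F [-0.2  1.4 -1.3] M [ 0.05  0.   -0.04] w 0.0184 q7 -65.0
15
0 0.0001 0.0001 -0.0375 0 0 0.1; 0 0.0001 0.0001 -0.0375 0 0 0.1; 0 0 0.0001 -0.0375 0 0 0.1; 0 0 0 -0.0375 0 0 0.1; 0 0 0 -0.0375 0 0 0.1; 0 0.0132 -0.0376 0 0 0 -5.0; 0 0.0164 -0.0363 0 0 0 -5.0; 0 0.0195 -0.0347 0 0 0 -5.0; 0 0.0225 -0.0329 0 0 0 -5.0; 0 0.0253 -0.0308 0 0 0 -5.0; 0 0.0279 -0.0285 0 0 0 -5.0; 0 0.0302 -0.0259 0 0 0 -5.0; 0 0.0324 -0.0232 0 0 0 -5.0; 0 0.0343 -0.0203 0 0 0 -5.0; 0 0.0359 -0.0172 0 0 0 -5.0
```

Emit:
{"fn": "carry_out", "kwargs": {
  "increments": "0 0 0 -0.02 0 0 0; 0 0 0 -0.04 0 0 0; 0 0 0 -0.045 0 0 0; 0 0 0 -0.045 0 0 0; 0 0 0 -0.035 0 0 0; 0 0.006 -0.018 -0.004 0 0 -3; 0 0.016 -0.036 -0.002 0 0 -5; 0 0.019 -0.035 -0.002 0 0 -5; 0 0.022 -0.033 -0.002 0 0 -5; 0 0.025 -0.031 -0.002 0 0 -5; 0 0.028 -0.028 -0.002 0 0 -5; 0 0.03 -0.026 -0.002 0 0 -5; 0 0.032 -0.023 -0.002 0 0 -5; 0 0.034 -0.02 -0.002 0 0 -5; 0 0.03 -0.015 -0.001 0 0 -4; 0 0.015 -0.008 0 0 0 -2; 0 0 0 0 0 0 0; 0 0 0 0 0 0 0"
}}

```text
time_s: 21.48
tool_pos: [0.5149, 0.2405, 0.3487]
tool_rot: [-177.9, 0.4, 64.7]
force: [0.2, -0.3, -2.2]
grip_width: 0.0174
```

Run:
```python
from plan import *
rows([(.5422,.2063,.33,60)],0,[2])
```

```text
now [0.5149 0.2405 0.3487] [-177.85    0.42   64.71] t 21.48 F [ 0.2 -0.3 -2.2] M [-0.11 -0.13 -0.02] w 0.0174 q7 -59.4
2
0 -0.0096 0.02 0.0087 -1.1 0.3 2.4; 0 -0.0088 0.0202 0.009 -1.1 0.3 2.4
```

Emit:
{"fn": "carry_out", "kwargs": {
  "increments": "0 -0.007 0.014 0.004 -1 0.2 1.5; 0 -0.007 0.014 0.005 -1 0.2 1.6; 0 -0.004 0.009 0.003 -0.2 0 1; 0 0 0 0 0 0 0; 0 0 0 0 0 0 0"
}}

```text
time_s: 22.1
tool_pos: [0.5428, 0.1996, 0.3348]
tool_rot: [179.7, 0.2, 59.7]
force: [-0.5, -0.3, -2.5]
grip_width: 0.018
```

Run:
```python
from plan import *
rows([(.5422,.2063,.31,60)],0,[2])
```

```text
now [0.5428 0.1996 0.3348] [179.67   0.2   59.75] t 22.1 F [-0.5 -0.3 -2.5] M [-0.   -0.04  0.03] w 0.018 q7 -60.4
2
0 0.0028 -0.002 0.0124 0.2 0.1 -0.1; 0 0.0028 -0.002 0.0124 0.2 0.1 -0.1
```

Emit:
{"fn": "carry_out", "kwargs": {
  "increments": "0 0.0028 -0.002 0.01 0.2 0.1 0; 0 0.0028 -0.002 0.01 0.2 0.1 0; 0 0 0 0.008 0 0 0; 0 0 0 0 0 0 0; 0 0 0 0 0 0 0"
}}

```text
time_s: 22.72
tool_pos: [0.5412, 0.2086, 0.3043]
tool_rot: [-179.8, -0.0, 59.9]
force: [0.2, 0.2, -1.6]
grip_width: 0.0178
```

```bash
python3 ov.py a4 .5422 .2063 .3 60
```

```text
now [0.5413 0.2084 0.3044] [-1.7983e+02 -2.0000e-02  5.9910e+01] t 22.82 F [-0.3  0.2 -1.8] M [-0.07 -0.06 -0.05] w 0.0175 q7 -61.5
1
0 -0.0014 0.0019 0.0044 -0.2 0 -0.1
```

View pics/a4.png

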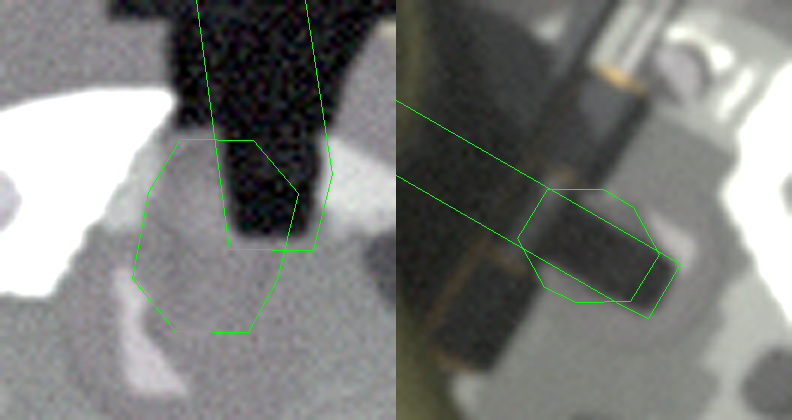

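Emit:
{"fn": "carry_out", "kwargs": {
  "increments": "0 -0.0012 0.0015 0.003 -0.2 0 0; 0 0 0 0.004 0 0 0; 0 0 0 0.003 0 0 0; 0 0 0 0.003 0 0 0; 0 0 0 0 0 0 0"
}}

```text
time_s: 23.45
tool_pos: [0.5422, 0.2074, 0.2916]
tool_rot: [179.9, -0.2, 59.9]
force: [-0.5, 0.4, -2.2]
grip_width: 0.0174
```

Emit:
{"fn": "carry_out", "kwargs": {
  "increments": "0 0 0 0.003 0 0 0; 0 0 0 0.003 0 0 0; 0 0 0 0.003 0 0 0; 0 0 0 0 0 0 0"
}}

```text
time_s: 23.95
tool_pos: [0.5423, 0.2078, 0.2825]
tool_rot: [179.9, -0.2, 59.9]
force: [-0.2, 0.6, 0.8]
grip_width: 0.0173
```

Emit:
{"fn": "carry_out", "kwargs": {
  "increments": "0 -0.001 0 0.003 0.1 -0.2 0; 0 0 0 0.003 0 0 0",
  "force": 60
}}

```text
time_s: 24.2
tool_pos: [0.5429, 0.2082, 0.2823]
tool_rot: [179.8, -0.2, 59.9]
force: [-6.0, -2.2, 15.8]
grip_width: 0.0178
```

Emit:
{"fn": "carry_out", "kwargs": {
  "increments": "0 0 0 0.001 0 0 5; 0 0 0 0.001 0 0 5; 0 0 0 0.001 0 0 5"
}}

```text
time_s: 24.58
tool_pos: [0.5428, 0.2084, 0.2824]
tool_rot: [179.7, -0.3, 44.5]
force: [-1.2, -0.8, 4.1]
grip_width: 0.0174
```

Run:
```python
from plan import *
rows([(.542,.2065,.281,45)],0,[1])
```

```text
now [0.5428 0.2084 0.2824] [179.73  -0.27  44.53] t 24.57 F [-1.2 -0.8  4.1] M [-0.1   0.48  0.33] w 0.0174 q7 -76.9
1
0 -0.0019 0.0008 0.0014 0.3 -0.3 -0.5
```

Emit:
{"fn": "carry_out", "kwargs": {
  "increments": "0 -0.001 0.0005 0.002 0.1 -0.2 5; 0 0 0 0.002 0 0 5; 0 0 0 0.002 0 0 5"
}}

```text
time_s: 24.95
tool_pos: [0.5433, 0.2082, 0.2824]
tool_rot: [179.7, -0.4, 29.2]
force: [-4.0, -1.4, 9.4]
grip_width: 0.0177
```

Run:
```python
from plan import *
rows([(.542,.2065,.281,25)],0,[1])
```

```text
now [0.5433 0.2082 0.2824] [179.68  -0.39  29.15] t 24.95 F [-4.  -1.4  9.4] M [-0.39  1.1   0.3 ] w 0.0177 q7 -91.9
1
0 -0.002 0.0008 0.0014 0.3 -0.4 4.2
```

Emit:
{"fn": "carry_out", "kwargs": {
  "increments": "0 -0.0015 0.0005 0.001 0.3 -0.4 4; 0 0 0 0.002 0 0 4; 0 0 0 0.002 0 0 4"
}}

```text
time_s: 25.32
tool_pos: [0.5439, 0.2075, 0.2824]
tool_rot: [179.9, -0.4, 16.9]
force: [-4.2, -1.5, 10.5]
grip_width: 0.0177
```

Run:
```python
from plan import *
rows([(.542,.2065,.281,15)],0,[1])
```

```text
now [0.5439 0.2075 0.2824] [179.85  -0.39  16.85] t 25.32 F [-4.2 -1.5 10.5] M [-0.39  1.14  0.27] w 0.0177 q7 -103.7
1
0 -0.0021 0.0004 0.0014 0.1 -0.4 1.9
```

Emit:
{"fn": "carry_out", "kwargs": {
  "increments": "0 0 0 0.002 0 0 3; 0 0 0 0.002 0 0 3"
}}

```text
time_s: 25.58
tool_pos: [0.5438, 0.2074, 0.2824]
tool_rot: [179.8, -0.5, 10.7]
force: [-3.7, -1.4, 8.6]
grip_width: 0.0175
```

Run:
```python
from plan import *
rows([(.542,.2065,.281,10)],0,[1])
```

```text
now [0.5438 0.2074 0.2824] [179.76  -0.48  10.72] t 25.57 F [-3.7 -1.4  8.6] M [-0.34  1.14  0.29] w 0.0175 q7 -109.7
1
0 -0.0019 0.0006 0.0014 0.2 -0.5 0.7
```

Emit:
{"fn": "carry_out", "kwargs": {
  "increments": "0 0 0 0.002 0 0 2.5; 0 0 0 0.002 0 0 2.5"
}}

```text
time_s: 25.82
tool_pos: [0.5436, 0.2074, 0.2824]
tool_rot: [179.7, -0.6, 5.6]
force: [-3.3, -0.9, 9.3]
grip_width: 0.0178
```

Run:
```python
from plan import *
rows([(.542,.2065,.281,5)],0,[1])
```

```text
now [0.5436 0.2074 0.2824] [179.69  -0.6    5.63] t 25.82 F [-3.3 -0.9  9.3] M [-0.29  1.13  0.34] w 0.0178 q7 -114.8
1
0 -0.0017 0.0007 0.0014 0.3 -0.6 0.6
```

Emit:
{"fn": "carry_out", "kwargs": {
  "increments": "0 0 0 0.002 0 0 2.5; 0 0 0 0.002 0 0 2.5"
}}

```text
time_s: 26.08
tool_pos: [0.5435, 0.2074, 0.2824]
tool_rot: [179.6, -0.7, 0.6]
force: [-3.4, -1.2, 9.7]
grip_width: 0.0178
```

```bash
python3 ov.py a5 .5422 .2063 .281 0
```

```text
now [0.5435 0.2074 0.2824] [179.63  -0.75   0.59] t 26.18 F [-3.4 -0.8  9.6] M [-0.27  1.05  0.32] w 0.0176 q7 -119.8
1
0 -0.0013 0.0011 0.0014 0.4 -0.7 0.6
```

View pics/a5.png

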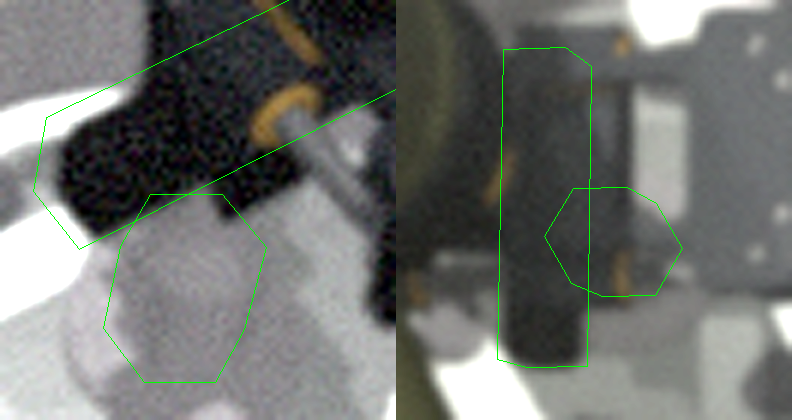

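Emit:
{"fn": "carry_out", "kwargs": {
  "increments": "0 -0.001 0.0005 0.002 0.4 -0.7 2.5; 0 0 0 0.002 0 0 2.5"
}}

```text
time_s: 26.42
tool_pos: [0.5442, 0.2063, 0.2824]
tool_rot: [180.0, -0.4, -4.5]
force: [-4.1, -0.8, 9.3]
grip_width: 0.0177
```

Run:
```python
from plan import *
rows([(.542,.2065,.281,-5)],0,[1])
```

```text
now [0.5442 0.2063 0.2824] [179.98  -0.42  -4.46] t 26.43 F [-4.1 -0.8  9.3] M [-0.25  0.95  0.52] w 0.0177 q7 -124.3
1
0 -0.0023 0 0.0014 0 -0.4 0.5
```

Emit:
{"fn": "carry_out", "kwargs": {
  "increments": "0 0 0 0.002 0 0 2; 0 0 0 0.002 0 0 2"
}}

```text
time_s: 26.68
tool_pos: [0.5441, 0.2064, 0.2824]
tool_rot: [179.9, -0.6, -8.5]
force: [-3.2, -1.6, 9.8]
grip_width: 0.0178
```

Run:
```python
from plan import *
rows([(.542,.2065,.281,-10)],0,[1])
```

```text
now [0.5441 0.2064 0.2824] [179.92  -0.56  -8.46] t 26.68 F [-3.2 -1.6  9.8] M [-0.16  1.22  0.  ] w 0.0178 q7 -128.3
1
0 -0.0021 0.0002 0.0014 0.1 -0.6 1.5
```

```bash
python3 ov.py a6 .5422 .2063 .281 -8.5
```

```text
now [0.5441 0.2064 0.2824] [179.94  -0.55  -8.51] t 26.77 F [-3.3 -0.8  9.8] M [-0.18  1.2  -0.2 ] w 0.0176 q7 -128.3
1
0 -0.0019 0.0003 0.0014 0.1 -0.5 0
```

View pics/a6.png

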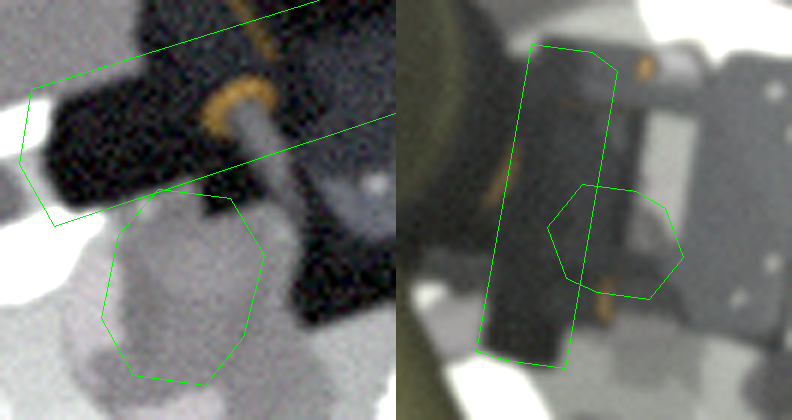

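Emit:
{"fn": "carry_out", "kwargs": {
  "increments": "0 0 0 0.002 0 0 0; 0 0 0 0.002 0 0 0"
}}

```text
time_s: 27.02
tool_pos: [0.5439, 0.2064, 0.2824]
tool_rot: [179.9, -0.6, -8.6]
force: [-3.6, -0.5, 10.7]
grip_width: 0.0176
```

Run:
```python
from plan import *
rows([(.542,.2065,.281,-10)],0,[1])
```

```text
now [0.5439 0.2064 0.2824] [179.91  -0.64  -8.58] t 27.02 F [-3.6 -0.5 10.7] M [-0.14  1.15 -0.17] w 0.0176 q7 -128.4
1
0 -0.0019 0.0002 0.0014 0.1 -0.6 1.4
```

Emit:
{"fn": "carry_out", "kwargs": {
  "increments": "0 0 0 0.002 0 0 1.5"
}}

```text
time_s: 27.15
tool_pos: [0.5438, 0.2064, 0.2824]
tool_rot: [179.9, -0.7, -10.1]
force: [-3.7, -1.8, 8.8]
grip_width: 0.0176
```

Run:
```python
from plan import *
rows([(.542,.2065,.281,-10)],0,[1])
```

```text
now [0.5438 0.2064 0.2824] [179.89  -0.69 -10.1 ] t 27.15 F [-3.7 -1.8  8.8] M [-0.21  1.12  0.3 ] w 0.0176 q7 -130.0
1
0 -0.0018 0.0002 0.0013 0.1 -0.7 -0.1
```

Emit:
{"fn": "carry_out", "kwargs": {
  "increments": "0 0 0 0.002 0 0 1.5"
}}

```text
time_s: 27.28
tool_pos: [0.5437, 0.2065, 0.2824]
tool_rot: [179.9, -0.8, -11.6]
force: [-4.0, -1.2, 10.2]
grip_width: 0.0177
```

Run:
```python
from plan import *
rows([(.542,.2065,.281,-10)],0,[1])
```

```text
now [0.5437 0.2065 0.2824] [179.87  -0.76 -11.59] t 27.27 F [-4.  -1.2 10.2] M [-0.31  1.1   0.37] w 0.0177 q7 -131.5
1
0 -0.0017 0.0003 0.0014 0.1 -0.8 -1.6
```

Run:
```python
import pickle
from h import *
T=pickle.load(open("p0.pkl","rb"))["top"]
g=T["img"];hsv=cv2.cvtColor(g,cv2.COLOR_BGR2HSV)
m=((g.min(2)>150)).astype(np.uint8);m[:165]=0;m[340:]=0;m[:,:125]=0;m[:,310:]=0
m=cv2.morphologyEx(m,cv2.MORPH_OPEN,np.ones((3,3)))
# right edge: for each row last white pixel
for rng,name in(((200,320),"front edge"),):
    pts=[]
    for v in range(*rng,4):
        u=np.where(m[v])[0]
        if len(u): pts.append(onz(T,(u.max()+.5,v),.165)[:2])
    pts=np.array(pts);f=cv2.fitLine(pts.astype(np.float32),cv2.DIST_HUBER,0,1e-4,1e-4).ravel();print(name,np.degrees(np.arctan2(f[1],f[0])))
pts=[]
for u in range(175,290,4):
    v=np.where(m[:,u])[0];pts.append(onz(T,(u,v.min()-.5),.165)[:2])
pts=np.array(pts);f=cv2.fitLine(pts.astype(np.float32),cv2.DIST_HUBER,0,1e-4,1e-4).ravel();print("far side edge",np.degrees(np.arctan2(f[1],f[0])))
pts=[]
for u in range(150,270,4):
    v=np.where(m[:,u])[0];pts.append(onz(T,(u,v.max()+.5),.165)[:2])
pts=np.array(pts);f=cv2.fitLine(pts.astype(np.float32),cv2.DIST_HUBER,0,1e-4,1e-4).ravel();print("near side edge",np.degrees(np.arctan2(f[1],f[0])))
```

```text
front edge -10.437051
far side edge 79.59532
near side edge 79.434654
```

Run:
```python
from plan import *
S=read_camera("scene");T=read_camera("top")
o=get_obs();p=np.array(o["tool_pos"]);r=R.from_euler("xyz",o["tool_rot"],degrees=True)
print(p,o["tool_rot"],o["wrist_torque"],o["force"],o["effort"][6])
ims=[]
for n,P,(u0,v0,w,h) in(("s",S,(395,255,40,60)),("t",T,(200,225,40,60))):
    k=10;im=cv2.resize(P["img"][v0:v0+h,u0:u0+w],None,fx=k,fy=k,interpolation=cv2.INTER_CUBIC)
    im=np.clip(im.astype(float)*2.2,0,255).astype(np.uint8)
    for dy,col in((0,(0,255,0)),(8,(0,0,255))):
        rr=r*R.from_euler("z",-dy,degrees=True)
        q=((proj(P,rr.apply(box(0,0,0,0,.088,.016,.026)*[1,1,-1]+[0,0,.053])+p)-[u0,v0]+.5)*k).astype(np.int32)
        cv2.polylines(im,[cv2.convexHull(q)],True,col,1)
    ims.append(im)
cv2.imwrite("pics/z1.png",np.hstack(ims))
```

```text
[0.54368676 0.20644543 0.2823916 ] [179.87116032  -0.75888099 -11.57845514] [-0.23686535  1.12974886  0.25785788] [-4.73410745 -1.38307369  9.34743062] -0.43320564553141594
```

View pics/z1.png

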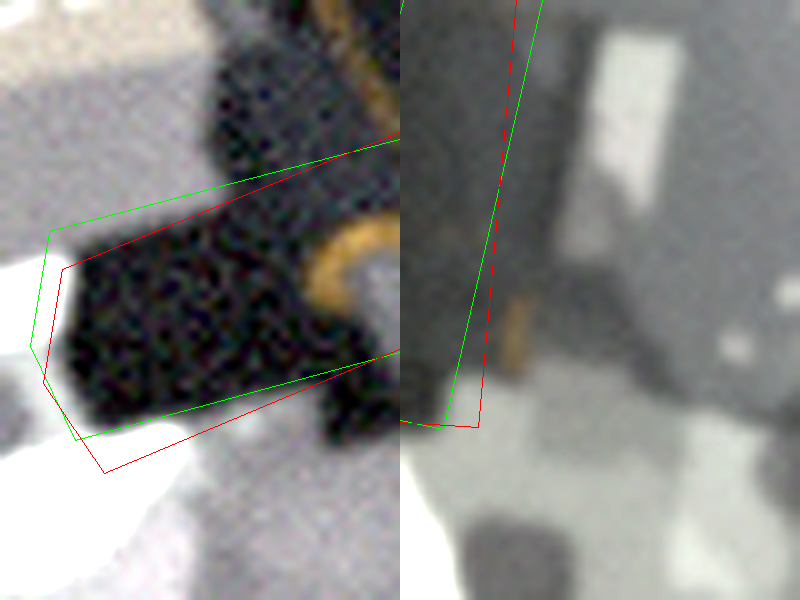

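Emit:
{"fn": "carry_out", "kwargs": {
  "increments": "0 0 0 0.002 0 0 2"
}}

```text
time_s: 27.5
tool_pos: [0.5435, 0.2065, 0.2824]
tool_rot: [179.9, -0.8, -13.6]
force: [-4.4, -1.5, 10.1]
grip_width: 0.0175
```

```bash
cat > st.py <<'E'
from cell import *
import numpy as np
o=get_obs();print(np.round(o["tool_pos"],4),np.round(o["tool_rot"],2),"F",np.round(o["force"],1),"M",np.round(o["wrist_torque"],2),"t",o["time_s"],"e7",round(o["effort"][6],2),"w",o["grip_width"].round(4),"q7",round(o["qpos"][6],1))
E
python3 st.py
```

```text
Traceback (most recent call last):
  File "st.py", line 3, in <module>
    o=get_obs();print(np.round(o["tool_pos"],4),np.round(o["tool_rot"],2),"F",np.round(o["force"],1),"M",np.round(o["wrist_torque"],2),"t",o["time_s"],"e7",round(o["effort"][6],2),"w",o["grip_width"].round(4),"q7",round(o["qpos"][6],1))
                                                                                                                                                                                        ^^^^^^^^^^^^^^^^^^^^^
AttributeError: 'float' object has no attribute 'round'
```

Emit:
{"fn": "carry_out", "kwargs": {
  "increments": "0 0 0 0.002 0 0 2"
}}

```text
time_s: 27.62
tool_pos: [0.5434, 0.2064, 0.2824]
tool_rot: [179.9, -0.9, -15.7]
force: [-4.0, -0.6, 9.2]
grip_width: 0.018
```

```bash
python3 st.py
```

```text
Traceback (most recent call last):
  File "st.py", line 3, in <module>
    o=get_obs();print(np.round(o["tool_pos"],4),np.round(o["tool_rot"],2),"F",np.round(o["force"],1),"M",np.round(o["wrist_torque"],2),"t",o["time_s"],"e7",round(o["effort"][6],2),"w",o["grip_width"].round(4),"q7",round(o["qpos"][6],1))
                                                                                                                                                                                        ^^^^^^^^^^^^^^^^^^^^^
AttributeError: 'float' object has no attribute 'round'
```

Emit:
{"fn": "carry_out", "kwargs": {
  "increments": "0 0 0 0.002 0 0 2"
}}

```text
time_s: 27.75
tool_pos: [0.5433, 0.2064, 0.2824]
tool_rot: [179.9, -0.9, -17.7]
force: [-4.1, -1.5, 9.7]
grip_width: 0.018
```

```bash
python3 st.py
```

```text
Traceback (most recent call last):
  File "st.py", line 3, in <module>
    o=get_obs();print(np.round(o["tool_pos"],4),np.round(o["tool_rot"],2),"F",np.round(o["force"],1),"M",np.round(o["wrist_torque"],2),"t",o["time_s"],"e7",round(o["effort"][6],2),"w",o["grip_width"].round(4),"q7",round(o["qpos"][6],1))
                                                                                                                                                                                        ^^^^^^^^^^^^^^^^^^^^^
AttributeError: 'float' object has no attribute 'round'
```

```bash
sed -i 's/o\["grip_width"\].round(4)/round(o["grip_width"],4)/' st.py; python3 st.py
```

```text
[0.5433 0.2064 0.2824] [179.87  -0.93 -17.72] F [-4.1 -1.5  9.7] M [-0.21  1.11  0.22] t 27.75 e7 -0.01 w 0.018 q7 -137.6
```

Emit:
{"fn": "carry_out", "kwargs": {
  "increments": "0 0 0 -0.02 0 -0.5 -2; 0 0 0 -0.025 0 -0.4 -4; 0 0.01 0.03 -0.02 0 0 -5; 0 0.01 0.05 0 0 0 -5; 0 0.01 0.05 0 0 0 -5; 0 0 0.02 0 0 0 -3; 0 0 0 0 0 0 0"
}}

```text
time_s: 28.62
tool_pos: [0.5613, 0.0476, 0.3446]
tool_rot: [179.6, 0.4, 7.0]
force: [-0.2, 0.0, -2.0]
grip_width: 0.0178
```

```bash
python3 - <<'E'
from plan import *
T=read_camera("top");S=read_camera("scene")
import pickle
pickle.dump([{k:p[k] for k in("img","fx","fy","cx","cy","world_from_camera")} for p in(T,S)],open("p2.pkl","wb"))
a=T["img"][235:265,196:236];b=S["img"][301:331,405:445]
f=lambda x:cv2.resize(x,(400,300),interpolation=cv2.INTER_CUBIC)
cv2.imwrite("pics/b3.png",np.hstack([f(a),f(b)]))
cv2.imwrite("pics/b3t.png",T["img"])
E
python3 st.py
```

```text
[0.561  0.0504 0.3447] [179.67   0.36   7.25] F [-0.4  0.3 -2. ] M [-0.02 -0.05  0.08] t 28.725 e7 0.03 w 0.0179 q7 -94.5
```

View pics/b3.png

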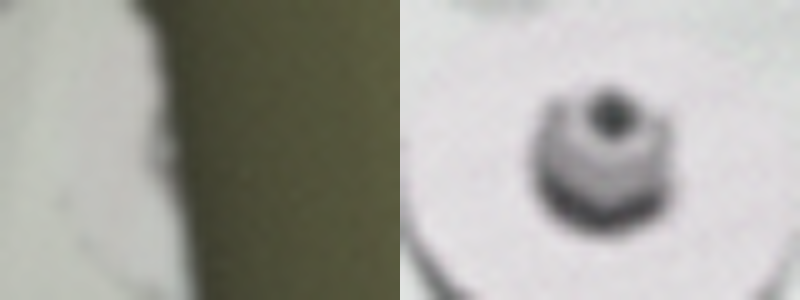

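View pics/b3t.png

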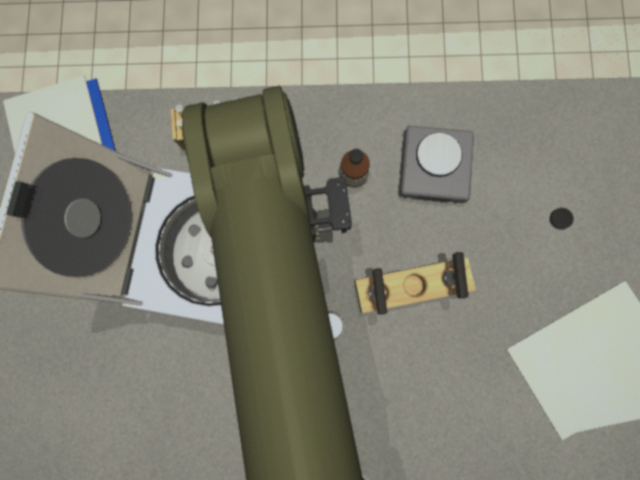

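```bash
cat > nf.py <<'E'
import pickle
from h import *
from scipy.ndimage import gaussian_filter
from scipy.optimize import nnls
def hexp(c,yaw,z,af):
    R=af/np.sqrt(3);a=yaw+np.pi/6+np.arange(6)*np.pi/3
    return np.c_[c[0]+R*np.cos(a),c[1]+R*np.sin(a),np.full(6,z)]
def faces(c,yaw):
    a,b,t=hexp(c,yaw,.135,.019),hexp(c,yaw,.144,.019),hexp(c,yaw,.15,.012)
    return [np.r_[a[[i,(i+1)%6]],b[[(i+1)%6,i]]] for i in range(6)]+[np.r_[b[[i,(i+1)%6]],t[[(i+1)%6,i]]] for i in range(6)]+[t]
def fit(p,uvc,c0s,step=2):
    u,v=uvc;roi=(u-13,v-12,u+14,v+13);g=cv2.cvtColor(p["img"],cv2.COLOR_BGR2GRAY).astype(float)[roi[1]:roi[3],roi[0]:roi[2]]
    cam=np.array(p["world_from_camera"])[:3,3];res=[]
    for yaw in np.arange(0,60,step):
        best=(9e9,)
        for dx in np.arange(-.002,.0021,.001):
            for dy in np.arange(-.002,.0021,.001):
                c=np.array(c0s)+[dx,dy];cols=[]
                for f in faces(c,np.radians(yaw)):
                    n=np.cross(f[1]-f[0],f[2]-f[1]);
                    if n@(f.mean(0)-[c[0],c[1],.14])<0:n=-n
                    if n@(cam-f.mean(0))<=0: continue
                    cols.append(gaussian_filter(hullmask(p,f,roi),.7).ravel())
                A=np.array(cols).T;bgm=1-np.clip(A.sum(1),0,1);A=np.c_[A,bgm]
                x=np.linalg.lstsq(A,g.ravel(),rcond=None)[0];e=((A@x-g.ravel())**2).mean()
                if e<best[0]:best=(e,dx,dy)
        res.append((round(best[0],1),int(yaw),round(best[1]*1e3),round(best[2]*1e3)))
    return res
E
python3 - <<'E'
from nf import *
P=pickle.load(open("p0.pkl","rb"));P1=pickle.load(open("p1.pkl","rb"));P2=pickle.load(open("p2.pkl","rb"))
for nm,p,uv,c in(("top0",P["top"],(216,249),(.5428,.2065)),("scene0",P["scene"],(425,316),(.5418,.2067)),("scene1",P1[1],(425,316),(.5418,.2067)),("scene2",P2[1],(425,316),(.5418,.2067))):
    r=fit(p,uv,c);print(nm,sorted(r)[:6],"worst",sorted(r)[-1])
E
```

```text
top0 [(np.float64(29.0), 6, 0, 1), (np.float64(29.5), 0, 0, 1), (np.float64(29.5), 2, 0, 1), (np.float64(29.8), 10, 0, 1), (np.float64(30.1), 58, 0, 1), (np.float64(30.3), 4, 0, 1)] worst (np.float64(40.4), 36, 0, 1)
scene0 [(np.float64(95.5), 8, 1, 0), (np.float64(96.1), 6, 1, 0), (np.float64(97.4), 4, 1, 0), (np.float64(99.5), 12, 1, 0), (np.float64(100.2), 10, 1, 0), (np.float64(100.9), 2, 1, 0)] worst (np.float64(158.3), 36, 1, 0)
scene1 [(np.float64(100.4), 8, 1, 0), (np.float64(101.1), 6, 1, 0), (np.float64(102.0), 4, 1, 0), (np.float64(104.2), 12, 1, 0), (np.float64(105.1), 10, 1, 0), (np.float64(105.7), 2, 1, 0)] worst (np.float64(167.4), 36, 1, 0)
scene2 [(np.float64(115.0), 22, 1, 0), (np.float64(115.1), 24, 1, 0), (np.float64(115.7), 20, 1, 0), (np.float64(117.2), 16, 0, 1), (np.float64(117.7), 18, 1, 0), (np.float64(120.9), 26, 1, 0)] worst (np.float64(191.1), 48, 0, 1)
```

Run:
```python
from plan import *
rows([(.5425,.207,.335,20)],0,[6])
```

```text
now [0.561  0.0504 0.3447] [179.67   0.36   7.25] t 28.73 F [-0.4  0.3 -2. ] M [-0.02 -0.05  0.08] w 0.0179 q7 -94.5
6
0 0.0002 -0.0263 0.0015 0 0.1 -2.1; 0 0.0012 -0.0263 0.0015 0 0.1 -2.1; 0 0.0022 -0.0262 0.0015 0 0.1 -2.1; 0 0.0032 -0.0261 0.0015 0 0.1 -2.1; 0 0.0041 -0.026 0.0016 0 0.1 -2.1; 0 0.0051 -0.0258 0.0016 0 0.1 -2.1
```

Emit:
{"fn": "carry_out", "kwargs": {
  "increments": "0 0 -0.02 0.001 0 0.1 -2; 0 0.001 -0.03 0.001 0 0.1 -2; 0 0.002 -0.03 0.001 0 0.1 -2; 0 0.003 -0.03 0.001 0 0 -2; 0 0.003 -0.022 0.001 0 0 -2; 0 0.003 -0.012 0.001 0 0 -1.5; 0 0 -0.005 0 0 0 0; 0 0 0 0 0 0 0; 0 0 0 0 0 0 0"
}}

```text
time_s: 29.85
tool_pos: [0.5341, 0.2203, 0.3379]
tool_rot: [179.9, 0.1, 20.5]
force: [-0.4, -0.2, -1.3]
grip_width: 0.0178
```

Run:
```python
from plan import *
rows([(.5425,.207,.31,20)],0,[2])
```

```text
now [0.5341 0.2203 0.3379] [1.7995e+02 6.0000e-02 2.0500e+01] t 29.85 F [-0.4 -0.2 -1.3] M [-0.04 -0.05 -0.01] w 0.0178 q7 -100.5
2
0 0.0016 0.0077 0.014 0 0 0.2; 0 0.0016 0.0077 0.014 0 0 0.2
```

Emit:
{"fn": "carry_out", "kwargs": {
  "increments": "0 0.0015 0.007 0.008 0 0 0.2; 0 0.0015 0.007 0.012 0 0 0.2; 0 0 0 0.008 0 0 0; 0 0 0 0 0 0 0; 0 0 0 0 0 0 0"
}}

```text
time_s: 30.48
tool_pos: [0.5432, 0.2039, 0.3069]
tool_rot: [179.9, 0.2, 19.7]
force: [0.1, 0.3, -1.5]
grip_width: 0.0173
```

```bash
python3 ov.py a7 .5424 .2068 .3 20
```

```text
now [0.5432 0.204  0.3071] [1.7989e+02 1.4000e-01 1.9760e+01] t 30.57 F [ 0.1  0.7 -2.4] M [ 0.03 -0.01 -0.05] w 0.0176 q7 -99.9
1
0 0.0002 -0.0029 0.0071 0.1 0.1 -0.2
```

View pics/a7.png

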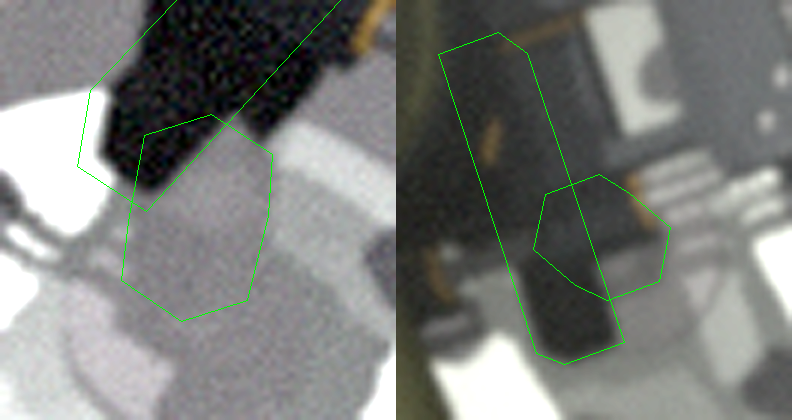

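Emit:
{"fn": "carry_out", "kwargs": {
  "increments": "0 -0.001 -0.003 0.004 0.1 0 0; 0 0 0 0.004 0 0 0; 0 0 0 0.004 0 0 0; 0 0 0 0 0 0 0"
}}

```text
time_s: 31.08
tool_pos: [0.5409, 0.2075, 0.2948]
tool_rot: [180.0, 0.1, 19.8]
force: [-0.2, 0.0, -1.9]
grip_width: 0.0176
```

Run:
```python
from plan import *
rows([(.541,.206,.285,20)],0,[3])
```

```text
now [0.5409 0.2075 0.2948] [1.7999e+02 8.0000e-02 1.9830e+01] t 31.07 F [-0.2  0.  -1.9] M [-0.01 -0.   -0.  ] w 0.0176 q7 -100.3
3
0 -0.0001 0.0005 0.0033 0 0 -0.1; 0 -0.0001 0.0005 0.0033 0 0 -0.1; 0 -0.0001 0.0005 0.0033 0 0 -0.1
```

Emit:
{"fn": "carry_out", "kwargs": {
  "increments": "0 0 0.0005 0.003 0 0 0; 0 0 0.0005 0.004 0 0 0; 0 0 0 0.004 0 0 0; 0 0 0 0.002 0 0 0; 0 0 0 0 0 0 0"
}}

```text
time_s: 31.7
tool_pos: [0.5426, 0.2067, 0.2826]
tool_rot: [180.0, -0.2, 19.8]
force: [-1.0, -0.5, -0.6]
grip_width: 0.0175
```

```bash
python3 st.py
```

```text
[0.5426 0.2067 0.2826] [ 1.7997e+02 -1.6000e-01  1.9810e+01] F [-1.  -0.5 -0.6] M [-0.03 -0.08  0.01] t 31.7 e7 -0.01 w 0.0175 q7 -100.4
```

Emit:
{"fn": "carry_out", "kwargs": {
  "increments": "0 0 0 0.002 0 0 3; 0 0 0 0.002 0 0 3"
}}

```text
time_s: 31.95
tool_pos: [0.5433, 0.2069, 0.2825]
tool_rot: [179.9, -0.3, 13.6]
force: [-2.4, -1.5, 9.4]
grip_width: 0.0177
```

```bash
python3 st.py
```

```text
[0.5433 0.2069 0.2825] [179.92  -0.34  13.64] F [-2.4 -1.5  9.4] M [-0.48  0.79  0.1 ] t 31.95 e7 0.36 w 0.0177 q7 -106.5
```

Emit:
{"fn": "carry_out", "kwargs": {
  "increments": "0 0 0 0.001 0 0 3"
}}

```text
time_s: 32.08
tool_pos: [0.5432, 0.2067, 0.2826]
tool_rot: [179.9, -0.4, 10.5]
force: [-0.6, -0.4, 2.8]
grip_width: 0.0172
```

```bash
python3 st.py
```

```text
[0.5432 0.2067 0.2826] [179.89  -0.36  10.53] F [-0.6 -0.4  2.8] M [-0.28  0.35 -0.02] t 32.075 e7 0.4 w 0.0172 q7 -109.5
```

Emit:
{"fn": "carry_out", "kwargs": {
  "increments": "0 0 0 0.001 0 0 2"
}}

```text
time_s: 32.2
tool_pos: [0.5432, 0.2067, 0.2825]
tool_rot: [179.9, -0.4, 8.5]
force: [-1.3, -0.2, 4.7]
grip_width: 0.0181
```

```bash
python3 st.py
```

```text
[0.5432 0.2067 0.2825] [179.88  -0.39   8.46] F [-1.3 -0.2  4.7] M [-0.26  0.43  0.12] t 32.2 e7 0.13 w 0.0181 q7 -111.6
```

Emit:
{"fn": "carry_out", "kwargs": {
  "increments": "0 0 0 0.001 0 0 2"
}}

```text
time_s: 32.33
tool_pos: [0.5432, 0.2067, 0.2825]
tool_rot: [179.9, -0.4, 6.4]
force: [-1.3, -1.2, 6.2]
grip_width: 0.0176
```

```bash
python3 st.py
```

```text
[0.5432 0.2067 0.2825] [179.86  -0.43   6.41] F [-1.3 -1.2  6.2] M [-0.32  0.53  0.22] t 32.325 e7 0.06 w 0.0176 q7 -113.6
```

Emit:
{"fn": "carry_out", "kwargs": {
  "increments": "0 0 0 0.001 0 0 2"
}}

```text
time_s: 32.45
tool_pos: [0.5432, 0.2067, 0.2825]
tool_rot: [179.8, -0.5, 4.4]
force: [-0.9, -0.9, 6.9]
grip_width: 0.0175
```

```bash
python3 st.py
```

```text
[0.5432 0.2067 0.2825] [179.85  -0.46   4.38] F [-0.9 -0.9  6.9] M [-0.38  0.59  0.29] t 32.45 e7 0.0 w 0.0175 q7 -115.6
```

Emit:
{"fn": "carry_out", "kwargs": {
  "increments": "0 0 0 0.001 0 0 2"
}}

```text
time_s: 32.58
tool_pos: [0.5431, 0.2067, 0.2825]
tool_rot: [179.8, -0.5, 2.3]
force: [-1.4, -1.8, 6.6]
grip_width: 0.0176
```

```bash
python3 st.py
```

```text
[0.5431 0.2067 0.2825] [179.83  -0.49   2.35] F [-1.4 -1.8  6.6] M [-0.36  0.54  0.31] t 32.575 e7 -0.05 w 0.0176 q7 -117.6
```

Emit:
{"fn": "carry_out", "kwargs": {
  "increments": "0 0 0 0.001 0 0.3 -4; 0 0 0 0 0 0.2 -4; 0 0 0 0 0 0 -4; 0 0 0 -0.02 0 0 0; 0 0 0 -0.025 0 0 0; 0 0.01 0.03 -0.015 0 0 0; 0 0.02 0.055 0 0 0 0; 0 0.02 0.055 0 0 0 0; 0 0.01 0.05 0 0 0 0; 0 0 0.02 0 0 0 0; 0 0 0 0 0 0 0"
}}

```text
time_s: 33.95
tool_pos: [0.653, 0.0165, 0.3512]
tool_rot: [179.8, -0.7, 14.4]
force: [0.9, 0.3, -2.6]
grip_width: 0.018
```

```bash
python3 st.py
python3 - <<'E'
from nf import *
from cell import *
T=read_camera("top");S=read_camera("scene")
pickle.dump([{k:p[k] for k in("img","fx","fy","cx","cy","world_from_camera")} for p in(T,S)],open("p3.pkl","wb"))
a=T["img"][235:265,196:236];b=S["img"][301:331,405:445]
f=lambda x:cv2.resize(x,(400,300),interpolation=cv2.INTER_CUBIC)
cv2.imwrite("pics/b4.png",np.hstack([f(a),f(b)]))
r=fit(S,(425,316),(.5418,.2067));print("scene",sorted(r)[:6],r)
E
```

```text
[0.653  0.0165 0.3512] [179.84  -0.74  14.36] F [ 0.9  0.3 -2.6] M [0.   0.06 0.03] t 33.95 e7 0.1 w 0.018 q7 -86.5
scene [(np.float64(108.5), 16, 1, 0), (np.float64(110.9), 20, 1, 0), (np.float64(111.4), 18, 1, 0), (np.float64(112.2), 22, 1, 0), (np.float64(114.3), 24, 1, 0), (np.float64(116.9), 12, 0, 1)] [(np.float64(167.3), 0, 0, 1), (np.float64(152.5), 2, 0, 1), (np.float64(141.7), 4, 0, 1), (np.float64(137.4), 6, 0, 1), (np.float64(132.0), 8, 0, 1), (np.float64(117.6), 10, 0, 1), (np.float64(116.9), 12, 0, 1), (np.float64(132.3), 14, 0, 1), (np.float64(108.5), 16, 1, 0), (np.float64(111.4), 18, 1, 0), (np.float64(110.9), 20, 1, 0), (np.float64(112.2), 22, 1, 0), (np.float64(114.3), 24, 1, 0), (np.float64(121.6), 26, 1, 0), (np.float64(123.8), 28, 1, 0), (np.float64(141.7), 30, 1, 0), (np.float64(145.4), 32, 1, 0), (np.float64(154.2), 34, 1, 0), (np.float64(163.5), 36, 1, 0), (np.float64(168.4), 38, 1, 0), (np.float64(178.9), 40, 1, 0), (np.float64(179.9), 42, 1, 0), (np.float64(186.8), 44, 1, 0), (np.float64(192.1), 46, 1, 0), (np.float64(196.2), 48, 0, 1), (np.float64(187.8), 50, 0, 1), (np.float64(187.2), 52, 0, 1), (np.float64(177.6), 54, 0, 1), (np.float64(172.9), 56, 0, 1), (np.float64(168.8), 58, 0, 1)]
```

View pics/b4.png

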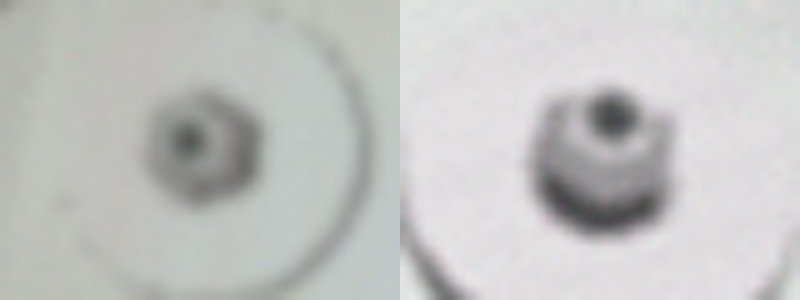

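Run:
```python
from nf import *
P=pickle.load(open("p0.pkl","rb"));P1=pickle.load(open("p1.pkl","rb"));P2=pickle.load(open("p2.pkl","rb"));P3=pickle.load(open("p3.pkl","rb"))
for n,p,uv,c in(("top0",P["top"],(216,249),(.5428,.2075)),("top1",P1[0],(216,249),(.5428,.2075)),("top3",P3[0],(216,249),(.5428,.2075)),
  ("s0",P["scene"],(425,316),(.5428,.2067)),("s1",P1[1],(425,316),(.5428,.2067)),("s2",P2[1],(425,316),(.5428,.2067)),("s3",P3[1],(425,316),(.5428,.2067))):
    r=fit(p,uv,c,2);e=np.array([x[0] for x in r]);y=np.radians(6*np.array([x[1] for x in r]))
    print(n,"min",r[int(e.argmin())],"1st-harmonic min",round(np.degrees(np.angle(-(e*np.exp(1j*y)).sum()))/6%60,1))
a,b=P2[1]["img"],P3[1]["img"];s=np.s_[304:328,413:438]
for q,r_ in((P["scene"]["img"],P1[1]["img"]),(a,b),(P["scene"]["img"],a)):
    d=q[s].astype(float)-r_[s];d-=d.mean();print("diff rms",round(d.std(),1))
```

```text
top0 min (np.float64(29.0), 6, 0, 0) 1st-harmonic min 3.7
top1 min (np.float64(35.8), 6, 0, 0) 1st-harmonic min 3.6
top3 min (np.float64(33.3), 26, 0, 0) 1st-harmonic min 22.3
s0 min (np.float64(95.5), 8, 0, 0) 1st-harmonic min 5.9
s1 min (np.float64(100.4), 8, 0, 0) 1st-harmonic min 5.9
s2 min (np.float64(115.0), 22, 0, 0) 1st-harmonic min 19.5
s3 min (np.float64(108.5), 16, 0, 0) 1st-harmonic min 18.0
diff rms 3.2
diff rms 2.9
diff rms 7.8
```

Run:
```python
from plan import *
rows([(.5425,.2,.34,20)],0,[7])
```

```text
now [0.6525 0.0194 0.3514] [179.88  -0.78  14.62] t 34.05 F [-0.2  0.7 -1.9] M [ 0.05  0.03 -0.01] w 0.0179 q7 -86.5
7
0 -0.0087 -0.0289 0.0014 0 -0.1 -0.8; 0 -0.0083 -0.029 0.0015 0 -0.1 -0.8; 0 -0.0079 -0.0292 0.0015 0 -0.1 -0.8; 0 -0.0075 -0.0293 0.0015 0 -0.1 -0.8; 0 -0.0071 -0.0294 0.0016 0 -0.1 -0.8; 0 -0.0067 -0.0294 0.0016 0 -0.1 -0.8; 0 -0.0063 -0.0295 0.0016 0 -0.1 -0.8
```

Emit:
{"fn": "carry_out", "kwargs": {
  "increments": "0 -0.006 -0.022 0 0 -0.1 -0.8; 0 -0.008 -0.03 0 0 -0.1 -0.8; 0 -0.008 -0.031 0 0 -0.1 -0.8; 0 -0.008 -0.031 0 0 -0.1 -0.8; 0 -0.007 -0.03 0 0 -0.1 -0.8; 0 -0.007 -0.027 0 0 -0.1 -0.8; 0 -0.005 -0.018 0 0 0 -0.4; 0 -0.002 -0.008 0 0 0 0; 0 0 0 0 0 0 0; 0 0 0 0 0 0 0"
}}

```text
time_s: 35.3
tool_pos: [0.5327, 0.2125, 0.3523]
tool_rot: [179.9, -0.2, 20.9]
force: [0.1, -1.0, -1.3]
grip_width: 0.0175
```

Run:
```python
from plan import *
rows([(.541,.206,.315,20)],0,[3])
```

```text
now [0.5327 0.2125 0.3523] [179.89  -0.23  20.92] t 35.3 F [ 0.1 -1.  -1.3] M [0.02 0.04 0.04] w 0.0175 q7 -98.9
3
0 0.0017 0.003 0.0124 0 -0.1 0.3; 0 0.0018 0.003 0.0124 0 -0.1 0.3; 0 0.0018 0.003 0.0124 0 -0.1 0.3
```

Emit:
{"fn": "carry_out", "kwargs": {
  "increments": "0 0.002 0.003 0.012 0 -0.1 0.3; 0 0.002 0.003 0.015 0 0 0.3; 0 0.001 0.002 0.015 0 0 0.3; 0 0 0 0.004 0 0 0; 0 0 0 0 0 0 0; 0 0 0 0 0 0 0"
}}

```text
time_s: 36.05
tool_pos: [0.5421, 0.2031, 0.3011]
tool_rot: [179.9, 0.1, 19.7]
force: [0.5, 0.6, -1.8]
grip_width: 0.0175
```

Run:
```python
from plan import *
rows([(.541,.206,.297,19.5)],0,[2])
```

```text
now [0.5421 0.2031 0.3011] [1.799e+02 5.000e-02 1.966e+01] t 36.05 F [ 0.5  0.6 -1.8] M [ 0.01 -0.02  0.04] w 0.0175 q7 -99.9
2
0 0 -0.0016 0.002 0 0 0.1; 0 0 -0.0016 0.002 0 0 0.1
```

Emit:
{"fn": "carry_out", "kwargs": {
  "increments": "0 0 -0.003 0.002 0 0 0; 0 0 0 0.004 0 0 0; 0 0 0 0.004 0 0 0; 0 0 0 0.004 0 0 0; 0 0 0 0.004 0 0 0; 0 0 0 0.001 0 0 0"
}}

```text
time_s: 36.8
tool_pos: [0.5422, 0.2071, 0.2828]
tool_rot: [179.9, -0.3, 19.7]
force: [0.5, -0.1, -1.7]
grip_width: 0.0177
```

```bash
python3 st.py
```

```text
[0.5422 0.2071 0.2828] [179.89  -0.26  19.7 ] F [ 0.5 -0.1 -1.7] M [ 0.09 -0.21  0.03] t 36.8 e7 0.0 w 0.0177 q7 -100.6
```

Emit:
{"fn": "carry_out", "kwargs": {
  "increments": "0 0 0 0.002 0 0 4; 0 0 0 0.0015 0 0.3 4; 0 0 0 0.0015 0 0 2"
}}

```text
time_s: 37.17
tool_pos: [0.5427, 0.2068, 0.2825]
tool_rot: [179.8, -0.7, 9.4]
force: [-1.9, -0.9, 5.0]
grip_width: 0.0179
```

```bash
python3 st.py
```

```text
[0.5427 0.2068 0.2825] [179.84  -0.72   9.37] F [-1.9 -0.9  5. ] M [-0.27  0.57  0.08] t 37.175 e7 0.17 w 0.0179 q7 -110.7
```

Emit:
{"fn": "carry_out", "kwargs": {
  "increments": "0 0 0 0.0015 0 0 1.5"
}}

```text
time_s: 37.3
tool_pos: [0.5426, 0.2068, 0.2826]
tool_rot: [179.8, -0.7, 7.8]
force: [-1.6, -1.0, 6.8]
grip_width: 0.0179
```

```bash
python3 st.py
```

```text
[0.5426 0.2068 0.2826] [179.82  -0.75   7.81] F [-1.6 -1.   6.8] M [-0.21  0.56  0.1 ] t 37.3 e7 0.11 w 0.0179 q7 -112.2
```

Emit:
{"fn": "carry_out", "kwargs": {
  "increments": "0 0 0 0.0015 0 0 1.5"
}}

```text
time_s: 37.42
tool_pos: [0.5426, 0.2068, 0.2826]
tool_rot: [179.8, -0.8, 6.3]
force: [-0.5, -0.7, 5.6]
grip_width: 0.0178
```

```bash
python3 st.py
```

```text
[0.5426 0.2068 0.2826] [179.81  -0.79   6.27] F [-0.5 -0.7  5.6] M [-0.25  0.63  0.14] t 37.425 e7 0.06 w 0.0178 q7 -113.8
```

Emit:
{"fn": "carry_out", "kwargs": {
  "increments": "0 0 0 0.0015 0.1 -0.8 1.5; 0 0 0 0.0015 0 0 1"
}}

```text
time_s: 37.67
tool_pos: [0.5439, 0.2067, 0.2825]
tool_rot: [179.9, -0.2, 3.7]
force: [-2.1, -1.4, 8.1]
grip_width: 0.018
```

```bash
python3 st.py
```

```text
[0.5439 0.2067 0.2825] [179.89  -0.22   3.67] F [-2.1 -1.4  8.1] M [-0.34  0.6   0.28] t 37.675 e7 -0.14 w 0.018 q7 -116.2
```

Emit:
{"fn": "carry_out", "kwargs": {
  "increments": "0 0 0 0.0015 0.1 -0.2 1; 0 0 0 0.001 0 0 0.3; 0 0 0 0.001 0 0 0.3"
}}

```text
time_s: 38.05
tool_pos: [0.5442, 0.2065, 0.2825]
tool_rot: [179.9, -0.1, 2.0]
force: [-1.0, -0.9, 5.7]
grip_width: 0.0177
```

```bash
python3 st.py; python3 ov.py f1 .5422 .2063 .281 4
```

```text
[0.5442 0.2065 0.2825] [ 1.7993e+02 -6.0000e-02  2.0200e+00] F [-1.  -0.9  5.7] M [-0.3   0.38  0.32] t 38.05 e7 -0.3 w 0.0177 q7 -117.8
now [0.5442 0.2065 0.2825] [ 1.7993e+02 -6.0000e-02  2.0300e+00] t 38.15 F [-0.8 -0.7  6.3] M [-0.28  0.38  0.37] w 0.018 q7 -117.8
1
0 -0.002 0.0001 0.0015 0.1 -0.1 -2.0
```

View pics/f1.png

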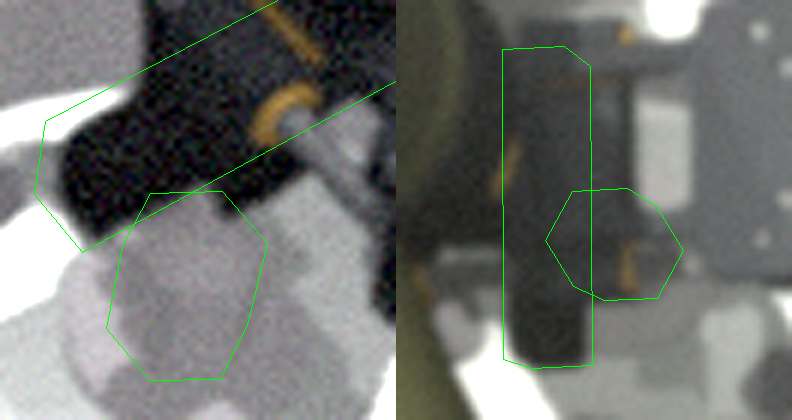

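Emit:
{"fn": "carry_out", "kwargs": {
  "increments": "0 0 0 0.0015 0 -0.1 -2; 0 0 0 0.0015 0 0 0; 0 0 0 0.0015 0 0 0; 0 0 0 0.0015 0 0 0"
}}

```text
time_s: 38.65
tool_pos: [0.5444, 0.2067, 0.2824]
tool_rot: [179.9, -0.0, 3.9]
force: [-2.1, -1.3, 9.0]
grip_width: 0.0175
```

```bash
python3 st.py
python3 - <<'E'
from cell import *
import cv2
for n in("scene","top"): cv2.imwrite(f"pics/fin_{n}.png",read_camera(n)["img"])
E
python3 st.py
```

```text
[0.5444 0.2067 0.2824] [ 1.799e+02 -1.000e-02  3.920e+00] F [-2.1 -1.3  9. ] M [-0.32  0.62  0.01] t 38.65 e7 -0.01 w 0.0175 q7 -116.0
[0.5444 0.2067 0.2824] [ 1.799e+02 -1.000e-02  3.910e+00] F [-1.8 -1.2  8.3] M [-0.37  0.62  0.05] t 38.75 e7 -0.02 w 0.0179 q7 -116.0
```

View pics/fin_scene.png

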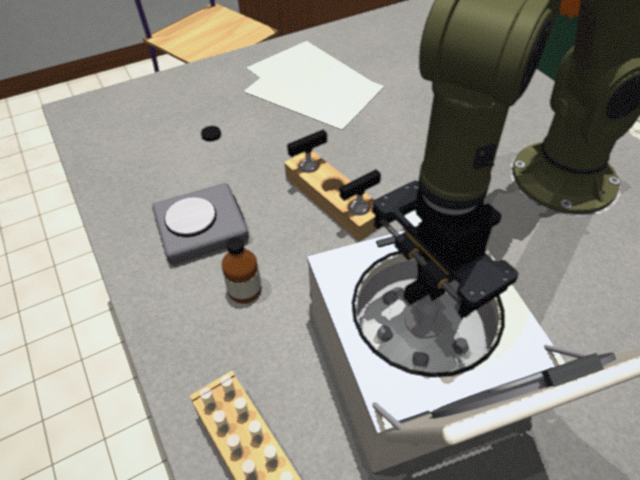

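Emit:
{"fn": "carry_out", "kwargs": {
  "increments": "0 0 0 0.001 0 0 1.5; 0 0 0 0.0015 0 0 1.5"
}}

```text
time_s: 39.0
tool_pos: [0.5444, 0.2067, 0.2824]
tool_rot: [179.9, -0.0, 0.8]
force: [-2.1, -2.1, 9.5]
grip_width: 0.0173
```

```bash
python3 st.py
```

```text
[0.5444 0.2067 0.2824] [ 1.7986e+02 -3.0000e-02  8.4000e-01] F [-2.1 -2.1  9.5] M [-0.37  0.57  0.43] t 39.0 e7 -0.19 w 0.0173 q7 -119.0
```

Emit:
{"fn": "carry_out", "kwargs": {
  "increments": "0 0 0 0.001 0 0 1; 0 0 0 0.001 0 0 1"
}}

```text
time_s: 39.25
tool_pos: [0.5443, 0.2067, 0.2825]
tool_rot: [179.8, -0.0, -1.2]
force: [-1.5, -1.0, 6.1]
grip_width: 0.0177
```

```bash
python3 st.py
```

```text
[0.5443 0.2067 0.2825] [ 1.7981e+02 -4.0000e-02 -1.1700e+00] F [-1.5 -1.   6.1] M [-0.27  0.35  0.46] t 39.25 e7 -0.31 w 0.0177 q7 -121.0
```

```bash
python3 - <<'E'
from plan import *
S=read_camera("scene");T=read_camera("top")
o=get_obs();p=np.array(o["tool_pos"]);r=R.from_euler("xyz",o["tool_rot"],degrees=True)
ims=[]
for n,P,(u0,v0,w,h) in(("s",S,(395,250,40,60)),("t",T,(195,225,40,60))):
    k=10;im=cv2.resize(P["img"][v0:v0+h,u0:u0+w],None,fx=k,fy=k,interpolation=cv2.INTER_CUBIC)
    im=np.clip(im.astype(float)*2.2,0,255).astype(np.uint8)
    for dy,col in((0,(0,255,0)),(10,(0,0,255))):
        rr=r*R.from_euler("z",-dy,degrees=True)
        q=((proj(P,rr.apply(box(0.001,0,0,0,.088,.016,.026)*[1,1,-1]+[0,0,.053])+p)-[u0,v0]+.5)*k).astype(np.int32)
        cv2.polylines(im,[cv2.convexHull(q)],True,col,1)
    ims.append(im)
cv2.imwrite("pics/z2.png",np.hstack(ims))
E
python3 st.py
```

```text
[0.5443 0.2067 0.2825] [ 1.7981e+02 -4.0000e-02 -1.1500e+00] F [-1.7 -1.8  5.8] M [-0.26  0.42  0.4 ] t 39.35 e7 -0.48 w 0.0179 q7 -121.0
```

View pics/z2.png

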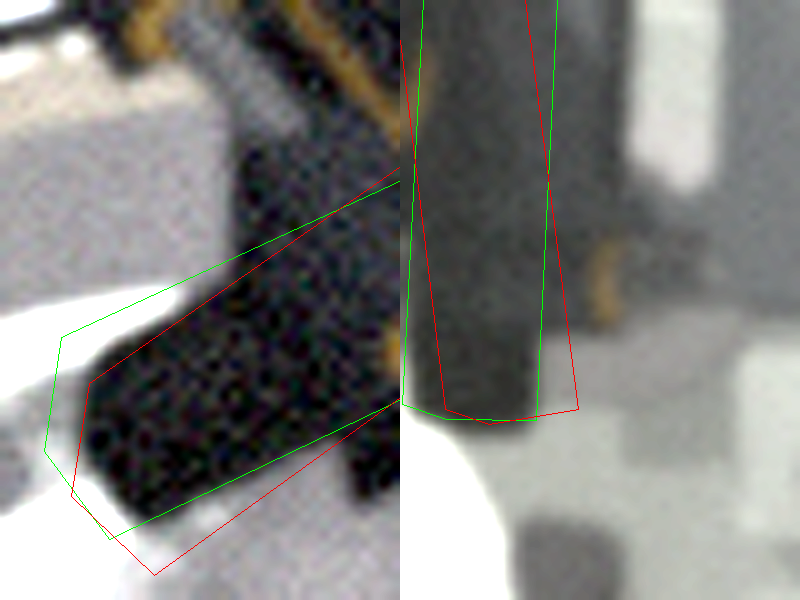

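Emit:
{"fn": "carry_out", "kwargs": {
  "increments": "0 0 0 0 0 0 -4; 0 0 0 0 0 0 -4; 0 0 0 0 0 0 -3; 0 0 0 -0.02 0 0 0; 0 0 0 -0.025 0 0 0; 0 0.005 0.03 -0.015 0 0 0; 0 0.005 0.055 0 0 0 0; 0 0.005 0.055 0 0 0 0; 0 0 0.05 0 0 0 0; 0 0 0.02 0 0 0 0; 0 0 0 0 0 0 0"
}}

```text
time_s: 40.72
tool_pos: [0.5941, -0.0004, 0.3491]
tool_rot: [-179.9, 0.5, 9.8]
force: [-0.1, 1.0, -2.2]
grip_width: 0.0178
```

```bash
python3 st.py
python3 - <<'E'
from nf import *
from cell import *
T=read_camera("top");S=read_camera("scene")
P4=[{k:p[k] for k in("img","fx","fy","cx","cy","world_from_camera")} for p in(T,S)]
pickle.dump(P4,open("p4.pkl","wb"))
a=T["img"][235:265,196:236];b=S["img"][301:331,405:445]
f=lambda x:cv2.resize(x,(400,300),interpolation=cv2.INTER_CUBIC)
P2=pickle.load(open("p2.pkl","rb"));P3=pickle.load(open("p3.pkl","rb"))
cv2.imwrite("pics/b5.png",np.vstack([np.hstack([f(P3[0]["img"][235:265,196:236]),f(P3[1]["img"][301:331,405:445])]),np.hstack([f(a),f(b)])]))
for n,p,uv,c in(("top",T,(216,249),(.5428,.2075)),("s",S,(425,316),(.5428,.2067))):
    r=fit(p,uv,c,2);e=np.array([x[0] for x in r]);y=np.radians(6*np.array([x[1] for x in r]))
    print(n,"min",sorted(r)[:3],"harm",round(np.degrees(np.angle(-(e*np.exp(1j*y)).sum()))/6%60,1))
s=np.s_[304:328,413:438]
for q in(P2,P3):
    d=q[1]["img"][s].astype(float)-S["img"][s];print((d-d.mean()).std())
E
```

```text
[ 5.941e-01 -4.000e-04  3.491e-01] [-179.89    0.51    9.82] F [-0.1  1.  -2.2] M [ 0.15  0.04 -0.01] t 40.725 e7 0.11 w 0.0178 q7 -87.6
top min [(np.float64(33.2), 26, 0, 0), (np.float64(33.9), 24, 0, 0), (np.float64(34.0), 28, 0, 0)] harm 22.0
s min [(np.float64(109.4), 16, 0, 0), (np.float64(110.6), 20, 0, 0), (np.float64(111.4), 22, 0, 0)] harm 18.3
3.0373548839998965
2.600939763685616
```

View pics/b5.png

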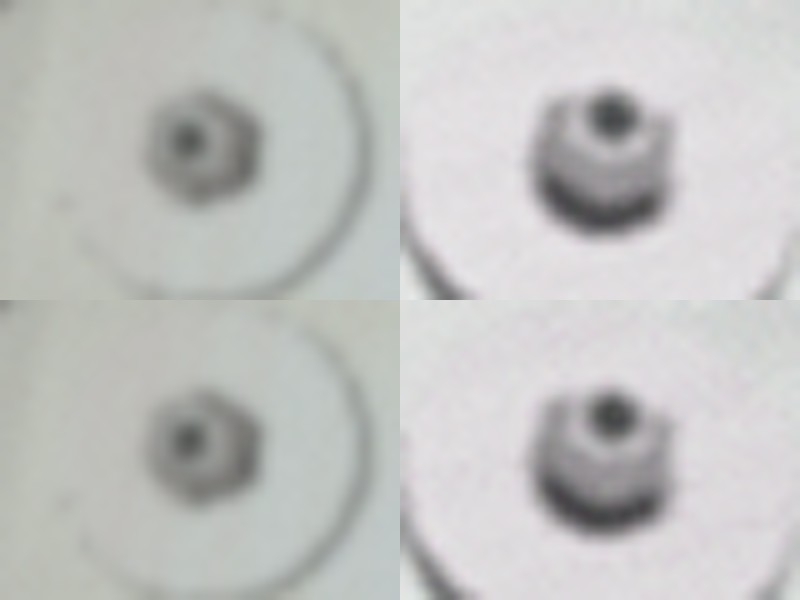

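Run:
```python
from plan import *
rows([(.5425,.2,.345,19.5)],0,[7])
```

```text
now [0.5939 0.0025 0.3491] [-179.85    0.48   10.08] t 40.83 F [-1.1 -0.1 -2.4] M [0.1  0.02 0.04] w 0.0178 q7 -87.6
7
0 -0.0023 -0.0291 0.0007 0 0.1 -1.3; 0 -0.0016 -0.0291 0.0007 0 0.1 -1.3; 0 -0.0009 -0.0291 0.0006 0 0.1 -1.3; 0 -0.0002 -0.0292 0.0006 0 0.1 -1.3; 0 0.0004 -0.0292 0.0006 0 0.1 -1.3; 0 0.0011 -0.0291 0.0006 0 0.1 -1.3; 0 0.0018 -0.0291 0.0006 0 0.1 -1.3
```

Emit:
{"fn": "carry_out", "kwargs": {
  "increments": "0 -0.002 -0.02 0 0 0.1 -1.3; 0 -0.002 -0.03 0 0 0.1 -1.3; 0 -0.001 -0.031 0 0 0.1 -1.3; 0 0 -0.031 0 0 0.1 -1.3; 0 0 -0.03 0 0 0.1 -1.3; 0 0.001 -0.026 0 0 0.1 -1.3; 0 0.001 -0.018 0 0 0 -1; 0 0 -0.008 0 0 0 0; 0 0 0 0 0 0 0; 0 0 0 0 0 0 0"
}}

```text
time_s: 42.08
tool_pos: [0.535, 0.2115, 0.3509]
tool_rot: [-179.7, -0.2, 20.3]
force: [-0.2, -0.8, -3.0]
grip_width: 0.0173
```

Run:
```python
from plan import *
rows([(.5425,.2065,.31,19.5)],0,[3])
```

```text
now [0.535  0.2115 0.3509] [-179.7    -0.24   20.26] t 42.08 F [-0.2 -0.8 -3. ] M [ 0.05 -0.   -0.02] w 0.0173 q7 -99.2
3
0 0.0017 0.0025 0.0136 -0.1 -0.1 0.3; 0 0.0017 0.0025 0.0136 -0.1 -0.1 0.3; 0 0.0018 0.0024 0.0136 -0.1 -0.1 0.3
```

Emit:
{"fn": "carry_out", "kwargs": {
  "increments": "0 0.0017 0.0022 0.012 -0.1 -0.1 0.3; 0 0.0017 0.0022 0.014 -0.1 -0.1 0.3; 0 0.0015 0.002 0.013 -0.1 0 0.3; 0 0 0 0.004 0 0 0; 0 0 0 0 0 0 0; 0 0 0 0 0 0 0"
}}

```text
time_s: 42.82
tool_pos: [0.5432, 0.2037, 0.3032]
tool_rot: [179.9, 0.1, 19.0]
force: [0.3, -0.2, -2.4]
grip_width: 0.0178
```

Run:
```python
from plan import *
rows([(.542,.2065,.297,19.5)],0,[2])
```

```text
now [0.5432 0.2037 0.3032] [1.7995e+02 1.3000e-01 1.9000e+01] t 42.83 F [ 0.3 -0.2 -2.4] M [ 0.01 -0.03  0.  ] w 0.0178 q7 -100.6
2
0 -0.0001 -0.0015 0.0031 0 0.1 -0.3; 0 -0.0001 -0.0015 0.0031 0 0.1 -0.3
```

Emit:
{"fn": "carry_out", "kwargs": {
  "increments": "0 0 -0.003 0.003 0 0.1 0; 0 0 0 0.004 0 0 0; 0 0 0 0.004 0 0 0; 0 0 0 0.004 0 0 0; 0 0 0 0.004 0 0 0; 0 0 0 0.002 0 0 0"
}}

```text
time_s: 43.58
tool_pos: [0.5428, 0.2073, 0.2825]
tool_rot: [179.9, -0.2, 19.0]
force: [0.2, 0.6, 6.8]
grip_width: 0.0176
```

```bash
python3 st.py
```

```text
[0.5428 0.2073 0.2825] [ 1.7992e+02 -1.7000e-01  1.9020e+01] F [0.2 0.6 6.8] M [-0.2   0.31  0.01] t 43.575 e7 -0.0 w 0.0176 q7 -101.3
```

Home again. Turning clockwise to the bite, keeping it upright.

Emit:
{"fn": "carry_out", "kwargs": {
  "increments": "0 0 0 0.0015 0 -0.2 4; 0 0 0 0.0015 0 -0.1 4; 0 0 0 0.0015 0 -0.1 3; 0 0 0 0.0015 0 0 2"
}}

```text
time_s: 44.08
tool_pos: [0.5442, 0.207, 0.2825]
tool_rot: [179.8, -0.1, 5.6]
force: [-2.0, -1.5, 6.6]
grip_width: 0.0179
```

```bash
python3 st.py
```

```text
[0.5442 0.207  0.2825] [ 1.798e+02 -1.100e-01  5.580e+00] F [-2.  -1.5  6.6] M [-0.3   0.79  0.16] t 44.075 e7 0.07 w 0.0179 q7 -114.5
```

Emit:
{"fn": "carry_out", "kwargs": {
  "increments": "0 0 0 0.0015 0 0 1.5; 0 0 0 0.0015 0 0 1"
}}

```text
time_s: 44.32
tool_pos: [0.544, 0.2071, 0.2825]
tool_rot: [179.7, -0.2, 3.1]
force: [-1.3, -0.8, 6.9]
grip_width: 0.0179
```

```bash
python3 st.py
```

```text
[0.544  0.2071 0.2825] [179.73  -0.18   3.06] F [-1.3 -0.8  6.9] M [-0.31  0.82  0.3 ] t 44.325 e7 -0.17 w 0.0179 q7 -117.0
```

Emit:
{"fn": "carry_out", "kwargs": {
  "increments": "0 0 0 0.0015 0.2 -0.2 0; 0 0 0 0.0015 0 0 0; 0 0 0 0.0015 0 0 0; 0 0 0 0.0015 0 0 0"
}}

```text
time_s: 44.82
tool_pos: [0.544, 0.2069, 0.2825]
tool_rot: [179.8, -0.2, 3.2]
force: [-2.5, -1.5, 6.2]
grip_width: 0.0177
```

```bash
python3 st.py
python3 - <<'E'
from cell import *
print(sign_off())
E
```

```text
[0.544  0.2069 0.2825] [ 1.7978e+02 -1.7000e-01  3.1700e+00] F [-2.5 -1.5  6.2] M [-0.34  0.73  0.17] t 44.825 e7 -0.22 w 0.0177 q7 -116.9
the job is handed in; nothing more can be done
None
```

I handed the job in at 44.8 s with the second key gripped and fully home on the nut. I believe the nut is tight, but I did not feel the hard stop I expected.

- **First key (rack end nearest the centrifuge):** it dropped right down over the nut but slipped round with almost no torque, and the nut looked unmoved in both cameras. That makes it the oversized one, so I stood it back upright in its hole.
- **Second key (middle hole):** it dropped home and drove the nut clockwise at about 0.3 N m. The nut moved roughly 45° to about 19–20° yaw (modulo 60°), which lines up with the centrifuge's measured 79.5° orientation.
- **Third key:** I did not try it, because the second one turned the nut.
- **Final state:** the key is within about 0.3° of upright and pressed down with about 6 N. The wrist height of 0.2825 matches the height both keys had when home. The bottle and jar were not touched, and nothing fell.

**Checks that disagreed:**
- **Slip at the stop:** on the first turn I kept going well past the expected stop, and the torque went from 0.52 to about −0.2 instead of rising hard. The key probably slipped over the nut's corners there. The torque readings past that point don't fit that explanation cleanly.
- **Rechecks:** I lifted the key and looked at the nut three times, twice after further pushes that reached 0.31 and 0.46 N m. It had not moved between looks, within about 3°, and each re-seated key bit at about the same angle. That is why I judge the nut to be at its stop.

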